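Load the drying corner and start the fan

TASK

The cups and the plaque are freshly lacquered, so touch only the plywood boards they stand on, and slide these along the bench without lifting them: push every cup between the guide rails into a closed single file with the first board against the end stop, and slide the plaque's board onto the middle of the paper sheet, square to it. When all are in place, take the bamboo stick and press the front end of the green rocker fully down with it to start the fan; keep your fingers off the rockers and leave the other three off. Then lay the stick back on its rest, let go, and leave the other things on the bench where they are.

Things in the scene. Friction and masses are not known exactly. Their poses are not given: they have to be found in the camera images.
- cup1_c (a point): Cup 1: a freshly lacquered brown cup (40 mm across, 36 mm tall, foot on the board's centre) fixed on a round plywood board 60 mm across and 15 mm thick, loose on the bench; 51 mm tall in all, about 0.2 kg; this point is on the centre line, half-way up (25.5 mm above the bench). Push by the board's edge. None if absent today
- cup2_c (a point): Cup 2: a freshly lacquered brown cup (40 mm across, 36 mm tall, foot on the board's centre) fixed on a round plywood board 60 mm across and 15 mm thick, loose on the bench; 51 mm tall in all, about 0.2 kg; this point is on the centre line, half-way up (25.5 mm above the bench). Push by the board's edge. None if absent today
- cup3_c (a point): Cup 3: a freshly lacquered brown cup (40 mm across, 36 mm tall, foot on the board's centre) fixed on a round plywood board 60 mm across and 15 mm thick, loose on the bench; 51 mm tall in all, about 0.2 kg; this point is on the centre line, half-way up (25.5 mm above the bench). Push by the board's edge. None if absent today
- cup4_c (a point): Cup 4: a freshly lacquered brown cup (40 mm across, 36 mm tall, foot on the board's centre) fixed on a round plywood board 60 mm across and 15 mm thick, loose on the bench; 51 mm tall in all, about 0.2 kg; this point is on the centre line, half-way up (25.5 mm above the bench). Push by the board's edge. None if absent today
- cup5_c (a point): Cup 5: a freshly lacquered brown cup (40 mm across, 36 mm tall, foot on the board's centre) fixed on a round plywood board 60 mm across and 15 mm thick, loose on the bench; 51 mm tall in all, about 0.2 kg; this point is on the centre line, half-way up (25.5 mm above the bench). Push by the board's edge. None if absent today
- place0 (a point): Place of the first cup's board between the aluminium guide rails, centre line, on the bench. Cups enter along its +y. In its axes: dark end stop's face at y = +30 mm; bars 14 mm wide, 16 high, at x = -40 and +40 mm (66 mm clear between) from y = -270 to +30; then wings 80 mm long flare out by 0.45 rad each side, to y = -340 (mouth 135 mm clear). z up. The bench is the floor.
- plaque_c (a point): Plaque's carrying board: plywood, 120 mm (its x) by 66 mm (its y), 12 mm thick, loose and flat on the bench, about 0.3 kg; on its middle a freshly lacquered brown plaque 96 x 44 mm, 8 mm thick. The point is the centre of the plywood board, 6 mm above the bench; z up.
- sheet: Cream paper sheet taped flat to the bench, 160 mm (its x) by 130 mm (its y), too thin to catch on; blue tape on its corners. Origin at its centre on the bench.
- swbox: Grey switch box, fixed: 70 mm (its x) by 130 mm (its y), 40 mm tall, origin under its centre; its front edge (x = -35 mm) looks to about world -y. Four coloured rockers stand in a row along its y, 24 mm apart, their order varies; each is 15 mm wide (y), 33 mm long (x), pivoted at its middle 47 mm above the bench. All start off, front end up.
- rk_green (a joint): Green rocker (the fan's switch): 0 = off, front end up; 0.5 rad = fully on, front end pressed down about 7 mm. No spring: stays where it is left; about 2 to 3 N on its front end moves it.
- rk_green_end (a point): Top of the front end of the green rocker, 13.5 mm in front of its pivot: the place to press straight down. It is about 54 mm above the bench when off and 47 mm when on. When off, its axes are the box's.
- rk_red (a joint): Red rocker (not for today): 0 = off, front end up; 0.5 rad = fully on, front end pressed down about 7 mm. No spring: stays where it is left; about 2 to 3 N on its front end moves it.
- rk_white (a joint): White rocker (not for today): 0 = off, front end up; 0.5 rad = fully on, front end pressed down about 7 mm. No spring: stays where it is left; about 2 to 3 N on its front end moves it.
- rk_yellow (a joint): Yellow rocker (not for today): 0 = off, front end up; 0.5 rad = fully on, front end pressed down about 7 mm. No spring: stays where it is left; about 2 to 3 N on its front end moves it.
- stick_c (a point): Pale bamboo stick, 160 mm long (its x), 10 x 10 mm square, its last 30 mm towards the tip at +x slimmed to 6 x 6 mm; 30 g. The point is its middle; the tip is 80 mm from it along +x. It starts lying on its rest with its tip towards world +y, the middle 27 mm above the bench.
- rest: Dark wooden stick rest, fixed: base 124 mm (its x) by 44 mm (its y), 3 mm thick, with two notched feet 14 mm thick at x = -52 and +52 mm; notch floors 22 mm above the bench, 28 mm wide, lips 9 mm higher; open between the feet, so the stick can be gripped at its middle. Origin under its centre. The stick lies along its x.
- place1 (a point): Place 1 in the closed file: on the bench on the rails' centre line, 90 mm before the end stop; where the centre of the second cup's board belongs. Axes as place 0's.
- place2 (a point): Place 2 in the closed file: on the bench on the rails' centre line, 150 mm before the end stop; where the centre of the third cup's board belongs. Axes as place 0's.
- place3 (a point): Place 3 in the closed file: on the bench on the rails' centre line, 210 mm before the end stop; where the centre of the fourth cup's board belongs. Axes as place 0's.
- place4 (a point): Place 4 in the closed file: on the bench on the rails' centre line, 270 mm before the end stop; where the centre of the fifth cup's board belongs. Axes as place 0's.
- pot: Bystander: small lidded terracotta pot, 60 mm across, 58 mm tall; origin on the bench under its middle.
- brush: Bystander: lacquer brush lying down, 190 mm long; origin on the bench under its middle.
- dish: Bystander: white ceramic dish, 84 mm across, 35 mm tall; origin on the bench under its middle.
- drycup: Bystander: uncoated pale bamboo cup without a board, 46 mm across, 42 mm tall; origin on the bench under its middle.
There are look-alikes about, which are no part of the job. Of the things like the part that bears stick_c, leave any that is yellow; of the rest the larger one is meant.

How it is judged:
By the outcome, as a careful person would: the job done as asked, in the order asked, and still so for the second after the job is handed in, with the robot touching nothing.
Of cup1, cup2, cup3, cup4, cup5 only 3 to 5 are there at a start; the rules pass over those that are not, and their reading is None.
At some moment in a run one of cup1, cup2, cup3, cup4, cup5, plaque may be knocked a few centimetres aside while the robot is not near it.
It also fails if it takes over 210 s, if anything falls off the work surface, if the arm or the gripper's body presses on something with over 40 N, if the wrist force passes 120 N, or if a joint passes its speed limit or range.

ROBOT

A 6-joint arm with a two-finger parallel gripper is mounted at the origin on the work surface. World frame = base frame: x ahead of the robot, y to its left, z up, the work surface at z = 0. Lengths are in mm, angles in rad, forces in N, time in s.
With the tool pointing down it reaches from about 350 to 800 mm from the base axis. Payload 7.3 kg.
Tool frame: the origin (TCP) lies midway between the tips of the shut fingers; the grasp point (between the pads) lies 19 mm behind it (ctrl.pinch_z is the distance from the TCP to the grasp point, in mm); z points along the fingers, y is the line along which they close (so a half turn about z gives the same grasp; the last joint's range is limited). The gripper opens to 85 mm and grips with 20 to 120 N. Pads are 22 mm wide; open, the fingers measure 114 mm over their backs; the gripper's body (76 mm by 85 mm) begins 54 mm behind the grasp point. The pads swing forward as they close: fully open they stand 13 mm farther back than shut.
Start: joints at [1.197, 0.342, 1.524, -0, 1.275, -0.146], TCP at [118.547, 511.46, 231.322] pointing down, gripper open.
Joint ranges: [-2.53, 2.53], [-0.77, 2.02], [0.04, 2.7], [-1, 4.14], [0.28, 2.66], [-3.11, 3.11]. Speed limits (rad/s): [2.57, 2.57, 3.14, 3.14, 3.14, 3.14].

INTERFACE

Orientations are given as [roll, pitch, yaw] about the fixed x, y, z axes, in that order (R = Rz(yaw) Ry(pitch) Rx(roll)).
In Python, from cell import observe, cams, job_done, ctrl gives the robot as it stands. The module is installed in compiled form; this text tells all that it offers.
- The arm moves only by the tool send_rows, never from a script. Its argument "deltas" is text: rows parted by semicolons, each of 6 numbers parted by spaces: the shift along the tool's x, y, z in mm, then the turn, a rotation vector about the tool's x, y, z in rad. A call has 1 to 8 rows; each row is the pose to reach, as a shift and turn from the pose commanded when the call began, along the tool's axes at that moment; what a row does not reach only later rows make up. A row lasts 1/8 s, in which the tool goes at most 62.5 mm and 10.7 degrees, less where a joint would pass 70% of its speed; a pose out of reach is approached as far as the arm can. A call with a gripper value outside its range is refused whole. "claw" is the closure in counts, from 0 (fully open) to 255 (shut), set as the call begins (left out, the last holds). The fingers move at their own pace and stop on an object; the grip force is fixed at half the most. Time passes only in rows, so rows that repeat a pose let the fingers close. It gives the time, the measured TCP pose, the force, the opening and the grip force at its end, in the units of the state.
- observe(): the state, without advancing time (a new reading comes with each control period).
- cams.capture(name): name is "side" or "top"; returns (picture, depth): 480x640x3 uint8, red, green, blue; 480x640 float32, mm along the optical axis (not along the pixel's ray), 0 where there is no reading.
- cams.camera_model(name): a dict with "K" (3x3 intrinsics, pixels), "R" (3x3) and "t" (3): a world point X has camera coordinates R X + t. Camera axes: x right, y down, z forward; pixel columns grow to the right and rows downward; lengths in mm; the calibration is good to about 2 mm. A picture is of the moment at which its call begins. camera_model takes no time and is no camera call.
- job_done(): hands the job in; it is judged then, once.
The state is a dict: "time": time; "q": joint angles; "qd": joint speeds; "joint_torque": joint torques, N m; "tcp_pos": TCP position; "ee_rot": TCP orientation; "ft_force": force on the tool from outside, world axes, zero at the start; "ft_torque": the same for the moment, N m; "grip_width": finger opening in mm; "finger_force": force on a finger pad.
Only numpy, scipy, OpenCV 4.12 (cv2) and the standard library are available. Lean on these libraries where they do the work, as an engineer would, in place of code of your own. Each camera call takes 0.05 s, during which the arm holds its last target. There are 200 camera calls.

## Working session

There is one attempt and no reset: what is moved stays moved. The work goes in short steps, Python scripts to look and compute and a tool call to move; the robot and the scene stay as the last step left them, time stands still between calls to the robot, and variables do not carry over. Pictures are saved under pics/ and viewed, at most 14 in all, crops included, and the job is handed in when it is done.

Besides the shell and the picture viewer there is one more tool, called after "Request:" as name(argument=value, ...) on one line, values as JSON. send_rows: Moves the arm, as the interface text tells. Its arguments: {"type":"object","properties":{"deltas":{"type":"string"},"claw":{"type":"number"}},"required":["deltas"]}

```bash
mkdir -p pics; python3 - <<'E'
from cell import observe,cams
import cv2,numpy as np
for n in("top","side"):
    p,d=cams.capture(n);cv2.imwrite(f"pics/{n}0.png",p[:,:,::-1]);np.savez(f"{n}0.npz",p=p,d=d)
    m=cams.camera_model(n);print(n,m["K"].round(1).tolist(),m["R"].round(3).tolist(),m["t"].round(1).tolist())
s=observe();print({k:np.round(v,3).tolist() for k,v in s.items()})
E
```

```text
top [[472.0, 0.0, 323.0], [0.0, 472.0, 238.9], [0.0, 0.0, 1.0]] [[0.009, -1.0, -0.023], [-0.99, -0.005, -0.14], [0.14, 0.024, -0.99]] [-8.2, 543.5, 1057.5]
side [[460.2, 0.0, 316.9], [0.0, 460.2, 237.2], [0.0, 0.0, 1.0]] [[0.844, -0.535, -0.021], [-0.381, -0.573, -0.726], [0.377, 0.62, -0.688]] [-452.6, 240.3, 1002.5]
{'time': 0.1, 'q': [1.197, 0.343, 1.525, -0.0, 1.275, -0.146], 'qd': [0.001, -0.001, -0.004, 0.0, 0.003, 0.0], 'joint_torque': [0.001, -43.445, -24.649, -0.0, 0.005, -0.0], 'tcp_pos': [118.417, 511.116, 230.715], 'ee_rot': [-3.14, -0.0, 2.914], 'ft_force': [-0.368, -0.244, 0.514], 'ft_torque': [-0.048, -0.006, -0.038], 'finger_force': 0.0, 'grip_width': 85.187}
```

View pics/top0.png

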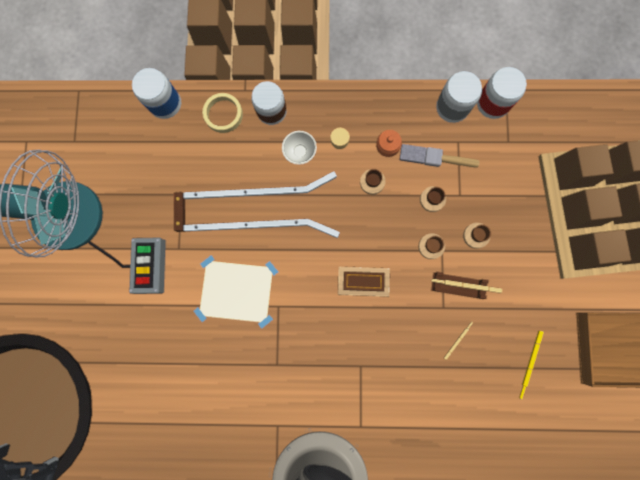

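View pics/side0.png

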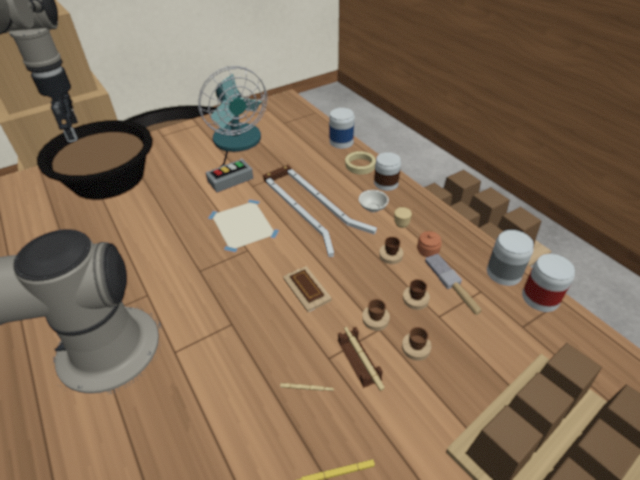

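The top view shows four cups at (373,180), (433,198), (432,245) and (478,235), with the plaque at (364,281), the sheet at (237,293) and the rails' stop at (180,211). The mouth is near (337,205), and the switch box is at (147,266) with green topmost.

Stick candidates:
- (467,286): pale and large, lying on the rest. This matches the description.
- (459,341): pale and small, a decoy.
- (531,365): yellow, a decoy.

I'll measure using depth and colour.

```bash
cat > h.py <<'E'
import numpy as np,cv2
from cell import cams,observe
def world(n,p,d):
    m=cams.camera_model(n);K,R,t=[np.array(m[k]) for k in("K","R","t")]
    v,u=np.mgrid[:480,:640];c=np.stack([(u-K[0,2])/K[0,0]*d,(v-K[1,2])/K[1,1]*d,d],-1)
    return (c-t)@R
def ray(n,px,z):
    m=cams.camera_model(n);K,R,t=[np.array(m[k]) for k in("K","R","t")]
    px=np.atleast_2d(px).astype(float);o=-R.T@t
    r=np.c_[px,np.ones(len(px))]@np.linalg.inv(K).T@R
    return o+r*((z-o[2])/r[:,2:])
def comps(mask,amin=30):
    n,l,s,c=cv2.connectedComponentsWithStats(mask.astype(np.uint8))
    return [(l==i,s[i],c[i]) for i in range(1,n) if s[i,4]>=amin]
def cups(p,n="top"):
    # dark mouths of the cups: ray to rim height 51; boards: pale ring at 15
    hsv=cv2.cvtColor(p,cv2.COLOR_RGB2HSV);return hsv
E
python3 - <<'E'
from h import *
f=np.load("top0.npz");p,d=f["p"],f["d"]
W=world("top",p,d);z=W[...,2]
print("bench z",np.median(z[330:360,150:250]),z[330:360,150:250].std())
M=(z>7)&(z<120)&(d>0);M[:90]=0;M[320:]=0;M[:,540:]=0
for m,s,c in comps(M):
    q=W[m];r=cv2.minAreaRect(q[:,:2].astype(np.float32))
    print(s.tolist(),c.round(0),"mean",q.mean(0).round(0),"zmax",q[:,2].max().round(),np.round(r[0],1),np.round(r[1],1),round(r[2],1))
hsv=cv2.cvtColor(p,cv2.COLOR_RGB2HSV)
for (v,u) in [(293,237),(180,362),(171,373),(180,373),(285,450),(282,343),(282,364),(250,144),(290,215),(214,250),(193,250),(186,397),(200,100),(287,495)]: print((u,v),hsv[v,u],W[v,u].round(0))
big=cv2.resize(p[160:310,330:530],None,fx=4,fy=4,interpolation=cv2.INTER_CUBIC);cv2.imwrite("pics/c1.png",big[:,:,::-1])
E
```

```text
bench z 1.0583780741315105 54.15919423917919
[134, 90, 48, 28, 976] [160. 101.] mean [865. 383.  72.] zmax 118.0 [873.7 386.6] [47.1 84.6] 26.3
[252, 90, 35, 35, 992] [270. 105.] mean [854. 123.  73.] zmax 97.0 [859.6 126.1] [54.2 75. ] 1.8
[437, 90, 89, 33, 2065] [476. 103.] mean [ 859. -357.   76.] zmax 117.0 [ 872.2 -370.7] [ 62.1 181.1] 3.4
[203, 93, 40, 39, 626] [223. 112.] mean [861. 246.  22.] zmax 31.0 [861.4 247. ] [94.1 95.7] 1.4
[331, 127, 19, 22, 332] [340. 138.] mean [787. -43.  41.] zmax 49.0 [789.7 -42.4] [44.5 43.9] 18.1
[377, 129, 103, 40, 1572] [418. 152.] mean [ 757. -229.   28.] zmax 62.0 [ 757.6 -254.2] [251.1  56. ] 77.7
[282, 130, 35, 34, 816] [299. 146.] mean [772.  56.  23.] zmax 42.0 [767.3  55.5] [82.8 80.5] 43.5
[47, 167, 119, 127, 4285] [111. 240.] mean [539. 494.  38.] zmax 120.0 [548.7 501.6] [351.9 179.9] 61.6
[361, 169, 25, 25, 499] [373. 181.] mean [ 685. -121.   26.] zmax 56.0 [ 686.6 -121.6] [59.4 55.7] 73.2
[174, 171, 166, 66, 2433] [247. 208.] mean [620. 179.  18.] zmax 31.0 [622.8 158.1] [159.6 392.4] 3.0
[63, 179, 6, 10, 43] [ 66. 184.] mean [6
[... 775 characters left out ...]
71, 28, 594] [465. 285.] mean [ 440. -331.   28.] zmax 38.0 [ 438.7 -334.3] [160.2  44.3] 81.2
(237, 293) [ 25  25 236] [418. 200.   1.]
(362, 180) [ 17  98 210] [690. -96.  15.]
(373, 171) [ 10 142  43] [ 706. -121.   39.]
(373, 180) [ 11 144  94] [ 688. -122.   25.]
(450, 285) [ 18 114 141] [ 441. -303.    3.]
(343, 282) [ 16 102 137] [445. -51.  16.]
(364, 282) [ 12 143  96] [ 445. -100.   21.]
(144, 250) [ 68 186 145] [514. 408.  51.]
(215, 290) [ 25  25 236] [425. 252.   4.]
(250, 214) [ 14 134 184] [609. 174.   2.]
(250, 193) [ 99  11 223] [658. 173.  15.]
(397, 186) [ 14 133 194] [ 680. -182.   -1.]
(100, 200) [ 14 121 146] [642. 544.   4.]
(495, 287) [ 17 122 200] [ 435. -396.   37.]
```

View pics/c1.png

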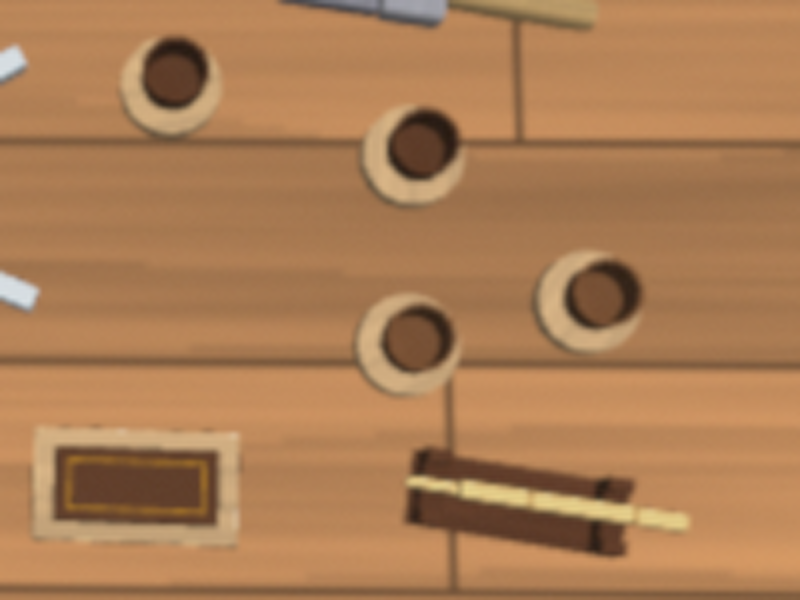

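The crop shows that the stick on the rest at (467,286) is the large pale one, with its slim tip to the left. There are four cups with clear board rims. Next I'll measure the rails, sheet, plaque, stick and rocker.

```bash
python3 - <<'E'
from h import *
f=np.load("top0.npz");p,d=f["p"],f["d"]
hsv=cv2.cvtColor(p,cv2.COLOR_RGB2HSV);H,S,V=[hsv[...,i].astype(int) for i in range(3)]
# rails
M=(S<40)&(V>190);M[:170]=0;M[240:]=0;M[:,:170]=0;M[:,350:]=0
for m,s,c in comps(M):
    v,u=np.nonzero(m);q=ray("top",np.c_[u,v],16)[:,:2]
    y=q[:,1];k=(y<y.max()-20)&(y>y.min()+85)
    a=np.polyfit(y[k],q[k,0],1);print("rail",s,"slope",a.round(4),"x at y=150",np.polyval(a,150).round(1),"y",y.min().round(1),y.max().round(1))
# stop
St=(V<120)&(S>100);St[:185]=0;St[236:]=0;St[:,:170]=0;St[:,190:]=0
for m,s,c in comps(St):
    v,u=np.nonzero(m);q=ray("top",np.c_[u,v],16)[:,:2];print("stop",s,cv2.minAreaRect(q.astype(np.float32)),q.min(0),q.max(0))
# sheet + plywood
for nm,M,zz,box in (("sheet",(S<45)&(V>215),0,(255,335,190,285)),):
    B=np.zeros_like(M);B[box[0]:box[1],box[2]:box[3]]=1
    T=((H>95)&(H<125)&(S>60))  # tape
    for m,s,c in comps((M|T)&B,200):
        v,u=np.nonzero(m);q=ray("top",np.c_[u,v],zz)[:,:2];print(nm,s,cv2.minAreaRect(q.astype(np.float32)))
    for m,s,c in comps(M&B,200):
        v,u=np.nonzero(m);q=ray("top",np.c_[u,v],zz)[:,:2];print(nm,s,cv2.minAreaRect(q.astype(np.float32)),q.mean(0))
# rockers
for nm,lo,hi in (("green",50,85),("yellow",20,32),("red",0,8)):
    M=(H>=lo)&(H<=hi)&(S>150)&(V>90);B=np.zeros_like(M);B[235:296,128:168]=1
    for m,s,c in comps(M&B,20):
        v,u=np.nonzero(m);print(nm,s.tolist(),c.round(1),ray("top",c,50).round(1),W if 0 else "")
W=world("top",p,d)
M=(W[...,2]>30)&(W[...,2]<48);B=np.zeros_like(M);B[235:300,125:170]=1
for m,s,c in comps(M&B,100):
    q=W[m][:,:2].astype(np.float32);print("box",s,cv2.minAreaRect(q))
# stick
M=(W[...,2]>24)&(W[...,2]<45)&(S<140)&(V>150);B=np.zeros_like(M);B[270:300,425:510]=1
M=(H>=18)&(H<=30)&(V>150)
for m,s,c in comps(M&B,30):
    v,u=np.nonzero(m);q=ray("top",np.c_[u,v],32)[:,:2];print("stick",s,cv2.minAreaRect(q.astype(np.float32)))
M=(V<110)
for m,s,c in comps(M&B,100):
    q=W[m][:,:2].astype(np.float32);v,u=np.nonzero(m);print("rest",s,cv2.minAreaRect(q))
# cups boards
for c in ((373,181),(433,198),(477,235),(432,246)):
    w=W[c[1]-16:c[1]+17,c[0]-16:c[0]+17].reshape(-1,3);k=(w[:,2]>9)&(w[:,2]<20)
    print("cup",cv2.minEnclosingCircle(w[k,:2].astype(np.float32)))
E
```

```text
rail [246 172  90  22 454] slope [-5.440000e-02  6.711002e+02] x at y=150 662.9 y -31.4 183.2
rail [197 190  47   7 233] slope [-4.597000e-01  7.855304e+02] x at y=150 716.6 y 190.1 301.9Traceback (most recent call last):
  File "<stdin>", line 9, in <module>
    raise TypeError("expected non-empty vector for x")
TypeError: expected non-empty vector for x
```

```bash
python3 - <<'E'
from h import *
f=np.load("top0.npz");p,d=f["p"],f["d"];W=world("top",p,d)
hsv=cv2.cvtColor(p,cv2.COLOR_RGB2HSV);H,S,V=[hsv[...,i].astype(int) for i in range(3)]
M=(S<50)&(V>170);M[:170]=0;M[240:]=0;M[:,:170]=0;M[:,350:]=0
v,u=np.nonzero(M);q=ray("top",np.c_[u,v],16)[:,:2]
for g in (q[:,0]>622,q[:,0]<622):
    y=q[g,1];x=q[g,0];k=(y>50)&(y<290);a=np.polyfit(y[k],x[k],1)
    print("rail slope",a[0].round(4),"x@150",np.polyval(a,150).round(1),"x@50",np.polyval(a,50).round(1),"y",y.min().round(1),y.max().round(1),"x end",x[y<y.min()+6].mean().round(1))
B=np.zeros_like(M);B[185:236,168:190]=1
k=B&(V<130)&(S>100);v,u=np.nonzero(k);q=ray("top",np.c_[u,v],20);print("stop",cv2.minAreaRect(q[:,:2].astype(np.float32)))
def rect(nm,M,box,z):
    B=np.zeros_like(M);B[box[0]:box[1],box[2]:box[3]]=1
    v,u=np.nonzero(M&B)
    if len(v)<5: print(nm,"none");return
    q=ray("top",np.c_[u,v],z)[:,:2]
    r=cv2.minAreaRect(q.astype(np.float32));print(nm,len(v),np.round(r[0],1),np.round(r[1],1),round(r[2],2),"mean",q.mean(0).round(1),"px",u.mean().round(1),v.mean().round(1))
rect("sheet",cv2.morphologyEx(((S<60)&(V>200)).astype(np.uint8),cv2.MORPH_OPEN,np.ones((3,3)))>0,(255,335,190,285),0)
for nm,lo,hi in (("green",50,85),("yellow",20,32),("red",0,8)):
    rect(nm,(H>=lo)&(H<=hi)&(S>150)&(V>90),(237,292,134,156),49)
rect("white",(S<40)&(V>200),(237,292,134,156),49)
rect("boxtop",(S<60)&(V<200)&(W[...,2]>30),(230,300,125,170),40)
rect("stick",(H>=18)&(H<=30)&(V>170)&(W[...,2]>24),(270,300,425,510),32)
rect("rest",(V<110)|((H>=18)&(V>170)&(W[...,2]>24)),(268,302,430,490),25)
rect("plaque board",W[...,2]>8,(262,300,333,395),12)
for c in ((373,181),(433,198),(477,235),(432,246)):
    w=W[c[1]-16:c[1]+17,c[0]-16:c[0]+17].reshape(-1,3);k=(w[:,2]>9)&(w[:,2]<20)
    print("cup",cv2.minEnclosingCircle(w[k,:2].astype(np.float32)))
E
```

```text
rail slope -0.0537 x@150 662.7 x@50 668.1 y -33.8 333.5 x end 704.3
rail slope -0.0555 x@150 582.6 x@50 588.2 y -41.6 329.4 x end 560.1
stop ((610.0548706054688, 343.20062255859375), (98.95051574707031, 35.54065704345703), 12.374970436096191)
sheet 3613 [423.  202.9] [160.1 129.4] 84.54 mean [422.4 202.8] px 235.8 291.2
green 94 [516.1 410.3] [14.  30.8] 0.35 mean [516.1 410.2] px 143.5 249.0
yellow 103 [468.7 409.5] [16.1 30.9] 0.41 mean [468.  409.2] px 142.7 269.8
red 101 [443.5 409. ] [16.  32.3] 0.42 mean [444.2 408.6] px 142.3 280.2
white 16 [491.7 417. ] [6.9 9.2] 0.38 mean [491.7 417.4] px 139.8 259.5
boxtop 1275 [479.7 405.6] [128.   73.7] 1.3 mean [480.7 403.8] px 146.9 264.7
stick 273 [ 440.  -333.1] [157.9   9.6] 81.63 mean [ 439.1 -338.7] px 468.9 285.3
rest 883 [ 439. -321.] [131.8  43.3] 80.85 mean [ 438.3 -318.6] px 459.3 285.7
plaque board 1447 [448.7 -97.3] [124.6  66.1] 88.34 mean [ 448.3 -100.1] px 363.8 280.9
cup ((688.846435546875, -121.86701202392578), 30.49222183227539)
cup ((646.629638671875, -265.82073974609375), 30.44232177734375)
cup ((560.6181030273438, -365.923828125), 31.94788360595703)
cup ((532.4658813476562, -260.60845947265625), 30.546144485473633)
```

```bash
cat > plan.py <<'E'
import numpy as np,json,os
from scipy.spatial.transform import Rotation as Ro
F="cmd.json"
def load():
    if os.path.exists(F): c=json.load(open(F));return np.array(c["p"]),Ro.from_quat(c["q"])
    return np.array([118.547,511.46,231.322]),Ro.from_euler("xyz",[np.pi,0,2.9138])
def ori(yaw,tilt=0):  # tool down, x along yaw; tilt about tool y
    return Ro.from_euler("xyz",[np.pi,0,yaw])*Ro.from_euler("y",tilt)
def plan(segs):
    """segs: (x,y,z,Rotation,nrows); linear rows, calls of <=8"""
    p,r=load();p0,r0=p,r;rows=[];wp=(p,r)
    poses=[]
    for x,y,z,R,n in segs:
        a,b=wp;t=np.array([x,y,z],float);rv=(b.inv()*R).as_rotvec()
        poses+=[(a+(t-a)*k/n,b*Ro.from_rotvec(rv*k/n)) for k in range(1,n+1)];wp=(t,R)
    for i in range(0,len(poses),8):
        out=[]
        for a,b in poses[i:i+8]:
            d=np.round(r.inv().apply(a-p)).astype(int);w=np.round((r.inv()*b).as_rotvec(),2)+0.
            out.append(" ".join(map(str,d))+" "+" ".join(f"{v:g}" for v in w))
        p=p+r.apply(d);r=r*Ro.from_rotvec(w)
        print("; ".join(out))
    json.dump({"p":p.tolist(),"q":r.as_quat().tolist()},open(F,"w"))
    print("end",p.round(1),r.as_euler("xyz").round(3))
def P(s): return np.array([614.4-0.0545*s,301+0.9985*s])
U=np.pi/2+0.0545
E
python3 - <<'E'
from plan import *
R=ori(np.pi)
plan([(689,-122,150,R,22),(689,-122,70,R,2),(689,-122,2,R,8)])
E
```

```text
-32 -22 4 0 0 -0.01; -64 -44 7 0 0 -0.02; -95 -67 11 0 0 -0.03; -127 -89 15 0 0 -0.04; -159 -111 18 0 0 -0.05; -191 -133 22 0 0 -0.06; -222 -155 26 0 0 -0.07; -254 -178 30 0 0 -0.08
-30 -24 3 0 0 -0.01; -60 -49 7 0 0 -0.02; -90 -74 11 0 0 -0.03; -120 -98 14 0 0 -0.04; -150 -123 18 0 0 -0.05; -179 -148 22 0 0 -0.06; -209 -172 25 0 0 -0.08; -239 -197 29 0 0 -0.09
-28 -27 4 0 0 -0.01; -55 -54 8 0 0 -0.02; -83 -82 11 0 0 -0.03; -110 -109 15 0 0 -0.04; -138 -136 19 0 0 -0.05; -166 -163 22 0 0 -0.06; -166 -163 62 0 0 -0.06; -166 -163 102 0 0 -0.06
0 0 9 0 0 0; 0 0 17 0 0 0; 0 0 26 0 0 0; 0 0 34 0 0 0; 0 0 43 0 0 0; 0 0 51 0 0 0; 0 0 60 0 0 0; 0 0 68 0 0 0
end [ 689.5 -121.7    2.3] [ 3.142  0.    -3.139]
```

Request:
send_rows(deltas="-32 -22 4 0 0 -0.01; -64 -44 7 0 0 -0.02; -95 -67 11 0 0 -0.03; -127 -89 15 0 0 -0.04; -159 -111 18 0 0 -0.05; -191 -133 22 0 0 -0.06; -222 -155 26 0 0 -0.07; -254 -178 30 0 0 -0.08", claw=0)

```text
time: 1.1
tcp_pos: [326.3, 279.6, 201.0]
ee_rot: [-3.141, -0.0, 2.994]
ft_force: [0.3, -0.2, -0.3]
grip_width: 85.4
finger_force: 0.0
```

Request:
send_rows(deltas="-30 -24 3 0 0 -0.01; -60 -49 7 0 0 -0.02; -90 -74 11 0 0 -0.03; -120 -98 14 0 0 -0.04; -150 -123 18 0 0 -0.05; -179 -148 22 0 0 -0.06; -209 -172 25 0 0 -0.08; -239 -197 29 0 0 -0.09")

```text
time: 2.1
tcp_pos: [533.7, 49.6, 171.9]
ee_rot: [3.141, -0.001, 3.084]
ft_force: [-0.3, -0.3, -0.6]
grip_width: 85.2
finger_force: 0.0
```

Request:
send_rows(deltas="-28 -27 4 0 0 -0.01; -55 -54 8 0 0 -0.02; -83 -82 11 0 0 -0.03; -110 -109 15 0 0 -0.04; -138 -136 19 0 0 -0.05; -166 -163 22 0 0 -0.06; -166 -163 62 0 0 -0.06; -166 -163 102 0 0 -0.06")

```text
time: 3.1
tcp_pos: [689.4, -122.2, 68.7]
ee_rot: [3.141, -0.0, -3.14]
ft_force: [0.1, -0.0, -0.5]
grip_width: 85.5
finger_force: 0.0
```

```bash
python3 - <<'E'
from h import *
p,d=cams.capture("side");cv2.imwrite("pics/s1.png",cv2.resize(p[150:330,280:520],None,fx=3.3,fy=3.3)[:,:,::-1])
s=observe();print(s["time"],s["tcp_pos"],s["ee_rot"],s["grip_width"])
E
```

```text
3.15 [ 685.92534001 -121.03092072   61.94078604] [ 3.13842613 -0.01032777 -3.14000575] 85.21302274034585
```

View pics/s1.png

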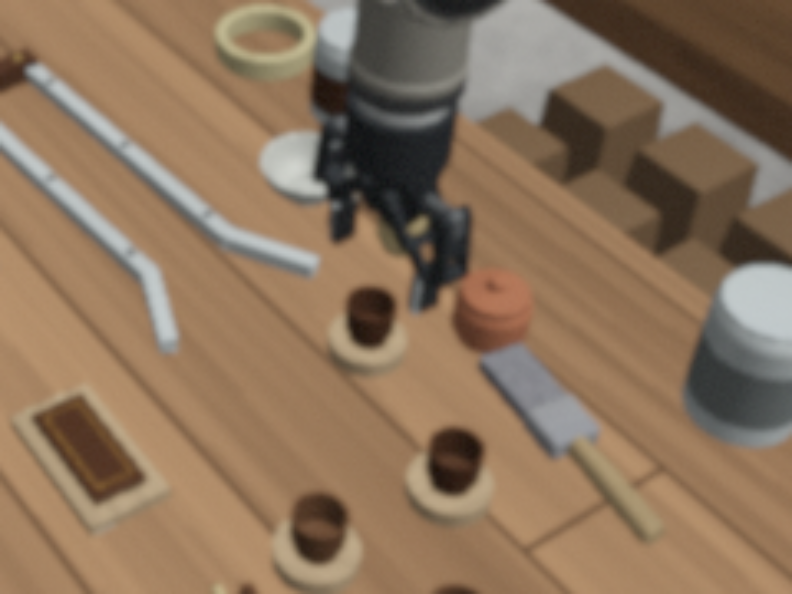

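The side crop shows the open gripper above cup A, with the cup at crop (370,320) and free of the pot and brush. I'll descend, grip the board and slide it to the rail centre line.

```bash
python3 - <<'E'
from plan import *
R=ori(np.pi)
x,y=637,-105
plan([(689,-122,2,R,4),(x,y,2,R,8)])
plan([(x,y,1.5,R,4),(x,y,90,R,4)])
print("cradle A"); b=P(-408-52); R=ori(U)
plan([(b[0],b[1],90,R,10),(b[0],b[1],40,R,3),(b[0],b[1],5,R,3)])
E
```

```text
0 0 0 0 0 0; 0 0 0 0 0 0; 0 0 0 0 0 0; 0 0 0 0 0 0; 7 2 0 0 0 0; 13 4 0 0 0 0; 20 6 0 0 0 0; 26 8 0 0 0 0
7 2 0 0 0 0; 13 5 0 0 0 0; 20 7 0 0 0 0; 26 9 0 0 0 0
end [ 637.4 -104.8    2.3] [ 3.142  0.    -3.139]
0 0 0 0 0 0; 0 0 0 0 0 0; 0 0 1 0 0 0; 0 0 1 0 0 0; 0 0 -21 0 0 0; 0 0 -43 0 0 0; 0 0 -66 0 0 0; 0 0 -88 0 0 0
end [ 637.4 -104.8   90.3] [ 3.142  0.    -3.139]
cradle A
0 -5 0 0 0 0.15; 0 -11 0 0 0 0.3; -1 -16 0 0 0 0.46; -1 -21 0 0 0 0.61; -1 -27 0 0 0 0.76; -1 -32 0 0 0 0.91; -1 -37 0 0 0 1.06; -2 -43 0 0 0 1.21
-5 -2 0 0 0 0.16; -10 -4 0 0 0 0.31; -10 -4 17 0 0 0.31; -10 -4 34 0 0 0.31; -10 -4 50 0 0 0.31; -10 -4 62 0 0 0.31; -10 -4 74 0 0 0.31; -10 -4 85 0 0 0.31
end [ 639.4 -158.5    5.3] [3.142 0.    1.624]
```

Request:
send_rows(deltas="0 0 9 0 0 0; 0 0 17 0 0 0; 0 0 26 0 0 0; 0 0 34 0 0 0; 0 0 43 0 0 0; 0 0 51 0 0 0; 0 0 60 0 0 0; 0 0 68 0 0 0")

```text
time: 4.15
tcp_pos: [689.4, -121.6, 1.6]
ee_rot: [3.141, -0.0, -3.139]
ft_force: [-0.6, 0.0, 0.7]
grip_width: 85.4
finger_force: 0.0
```

Request:
send_rows(deltas="0 0 0 0 0 0; 0 0 0 0 0 0; 0 0 0 0 0 0; 0 0 0 0 0 0; 7 2 0 0 0 0; 13 4 0 0 0 0; 20 6 0 0 0 0; 26 8 0 0 0 0", claw=255)

```text
time: 5.15
tcp_pos: [663.6, -113.8, 2.9]
ee_rot: [-3.141, 0.002, -3.139]
ft_force: [3.6, -2.7, 4.9]
grip_width: 57.1
finger_force: 64.6
```

Request:
send_rows(deltas="7 2 0 0 0 0; 13 5 0 0 0 0; 20 7 0 0 0 0; 26 9 0 0 0 0")

```text
time: 5.65
tcp_pos: [637.7, -104.8, 2.9]
ee_rot: [-3.141, 0.002, -3.139]
ft_force: [3.6, -1.5, 5.0]
grip_width: 57.0
finger_force: 64.7
```

Request:
send_rows(deltas="0 0 0 0 0 0; 0 0 0 0 0 0; 0 0 1 0 0 0; 0 0 1 0 0 0; 0 0 -21 0 0 0; 0 0 -43 0 0 0; 0 0 -66 0 0 0; 0 0 -88 0 0 0", claw=0)

```text
time: 6.65
tcp_pos: [637.4, -104.8, 90.9]
ee_rot: [3.141, -0.0, -3.139]
ft_force: [0.9, -0.7, -0.5]
grip_width: 85.2
finger_force: 0.0
```

Request:
send_rows(deltas="0 -5 0 0 0 0.15; 0 -11 0 0 0 0.3; -1 -16 0 0 0 0.46; -1 -21 0 0 0 0.61; -1 -27 0 0 0 0.76; -1 -32 0 0 0 0.91; -1 -37 0 0 0 1.06; -2 -43 0 0 0 1.21", claw=183)

```text
time: 7.65
tcp_pos: [639.4, -147.9, 90.1]
ee_rot: [-3.141, -0.0, 1.929]
ft_force: [-0.1, 0.2, 0.6]
grip_width: 24.3
finger_force: 0.0
```

```bash
cat >> h.py <<'E'
def brown(p,d):
    W=world("top",p,d);M=(W[...,2]>9)&(W[...,2]<20)&(d>0)
    return W,M
def cupat(W,x,y,r=45):
    # board centre near (x,y): points at board height
    k=(W[...,2]>9)&(W[...,2]<20.5)&(np.hypot(W[...,0]-x,W[...,1]-y)<r)
    c,rad=cv2.minEnclosingCircle(W[k][:,:2].astype(np.float32));return np.round(c,1),round(rad,1),int(k.sum())
E
python3 - <<'E'
from h import *
p,d=cams.capture("top");W=world("top",p,d);cv2.imwrite("pics/t2.png",p[:,:,::-1])
for c in ((646,-266),(560,-366),(532,-261),(637,-105)): print(cupat(W,*c))
s=observe();print(s["time"],s["tcp_pos"],s["ee_rot"],s["grip_width"])
E
```

```text
(array([ 646.6, -266.6]), 30.2, 65)
(array([ 558.7, -366.7]), 30.2, 252)
(array([ 532., -261.]), 30.4, 162)
(array([0., 0.]), 0.0, 0)
7.7 [ 639.5275583  -148.68884836   90.10692653] [-3.14133803e+00  9.50805760e-05  1.92268090e+00] 24.11959000647973
```

View pics/t2.png

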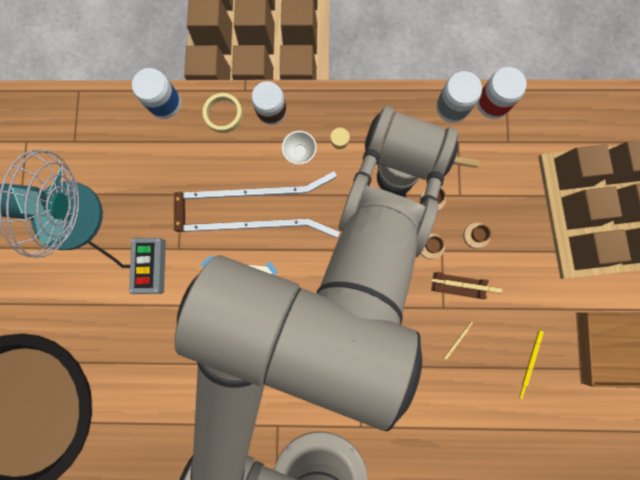

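The top view is largely hidden by the arm. The other three cups haven't moved and the grip slide was clean. Next comes the cradle push for A.

```bash
python3 - <<'E'
from plan import *
R=ori(U)
a=P(-238);c=P(-260)
plan([(*a,5.5,R,20),(*c,5.5,R,1),(*c,80,R,3)])
print("B"); b=P(-568-58)
plan([(*b,80,R,10),(*b,5.5,R,6)])
E
```

```text
11 0 0 0 0 0; 22 0 0 0 0 0; 33 0 0 0 0 0; 44 0 0 0 0 0; 56 0 0 0 0 0; 67 0 0 0 0 0; 78 0 0 0 0 0; 89 0 0 0 0 0
11 0 0 0 0 0; 22 0 0 0 0 0; 33 0 0 0 0 0; 44 0 0 0 0 0; 55 0 0 0 0 0; 67 0 0 0 0 0; 78 0 0 0 0 0; 89 0 0 0 0 0
11 0 0 0 0 0; 22 0 0 0 0 0; 33 0 0 0 0 0; 44 0 0 0 0 0; 22 0 0 0 0 0; 22 0 -25 0 0 0; 22 0 -50 0 0 0; 22 0 -75 0 0 0
end [628.8  41.2  80.3] [3.142 0.    1.624]
B
-37 0 0 0 0 0; -73 0 0 0 0 0; -110 0 0 0 0 0; -146 0 0 0 0 0; -183 0 0 0 0 0; -219 0 0 0 0 0; -256 0 0 0 0 0; -293 0 0 0 0 0
-36 0 0 0 0 0; -73 0 0 0 0 0; -73 0 13 0 0 0; -73 0 25 0 0 0; -73 0 38 0 0 0; -73 0 50 0 0 0; -73 0 62 0 0 0; -73 0 75 0 0 0
end [ 648.1 -324.3    5.3] [3.142 0.    1.624]
```

Request:
send_rows(deltas="-5 -2 0 0 0 0.16; -10 -4 0 0 0 0.31; -10 -4 17 0 0 0.31; -10 -4 34 0 0 0.31; -10 -4 50 0 0 0.31; -10 -4 62 0 0 0.31; -10 -4 74 0 0 0.31; -10 -4 85 0 0 0.31")

```text
time: 8.7
tcp_pos: [639.4, -158.5, 4.5]
ee_rot: [3.141, -0.0, 1.624]
ft_force: [-0.1, -0.0, -0.3]
grip_width: 24.1
finger_force: 0.0
```

Request:
send_rows(deltas="11 0 0 0 0 0; 22 0 0 0 0 0; 33 0 0 0 0 0; 44 0 0 0 0 0; 56 0 0 0 0 0; 67 0 0 0 0 0; 78 0 0 0 0 0; 89 0 0 0 0 0")

```text
time: 9.7
tcp_pos: [634.8, -69.1, 5.5]
ee_rot: [3.141, 0.0, 1.624]
ft_force: [-0.4, -2.8, 1.5]
grip_width: 23.9
finger_force: 1.3
```

Request:
send_rows(deltas="11 0 0 0 0 0; 22 0 0 0 0 0; 33 0 0 0 0 0; 44 0 0 0 0 0; 55 0 0 0 0 0; 67 0 0 0 0 0; 78 0 0 0 0 0; 89 0 0 0 0 0")

```text
time: 10.7
tcp_pos: [629.8, 20.0, 5.3]
ee_rot: [-3.142, -0.0, 1.624]
ft_force: [0.2, -2.8, 2.6]
grip_width: 24.0
finger_force: 1.5
```

Request:
send_rows(deltas="11 0 0 0 0 0; 22 0 0 0 0 0; 33 0 0 0 0 0; 44 0 0 0 0 0; 22 0 0 0 0 0; 22 0 -25 0 0 0; 22 0 -50 0 0 0; 22 0 -75 0 0 0")

```text
time: 11.7
tcp_pos: [628.4, 40.0, 80.5]
ee_rot: [-3.14, -0.0, 1.623]
ft_force: [0.5, 0.1, -0.1]
grip_width: 24.0
finger_force: 0.0
```

Request:
send_rows(deltas="-37 0 0 0 0 0; -73 0 0 0 0 0; -110 0 0 0 0 0; -146 0 0 0 0 0; -183 0 0 0 0 0; -219 0 0 0 0 0; -256 0 0 0 0 0; -293 0 0 0 0 0")

```text
time: 12.7
tcp_pos: [643.5, -253.6, 79.7]
ee_rot: [-3.141, -0.001, 1.623]
ft_force: [0.1, -1.0, -0.2]
grip_width: 24.4
finger_force: 0.0
```

```bash
python3 - <<'E'
from h import *
p,d=cams.capture("side");pt,dt=cams.capture("top");W=world("top",pt,dt)
a=p[160:310,270:470];b=pt[160:310,170:370]
cv2.imwrite("pics/c3.png",np.hstack([cv2.resize(x,None,fx=2,fy=2) for x in (a,b)])[:,:,::-1])
for c in ((646.6,-266),(560,-366),(532,-261),(625,101)): print(cupat(W,*c,32 if c[0]==625 else 45))
s=observe();print(s["time"],s["tcp_pos"])
E
```

```text
(array([0., 0.]), 0.0, 0)
(array([ 542.6, -390.2]), 10.0, 10)
(array([0., 0.]), 0.0, 0)
(array([627.2, 101.3]), 30.4, 234)
12.8 [ 643.17656511 -256.60101543   79.55523773]
```

View pics/c3.png

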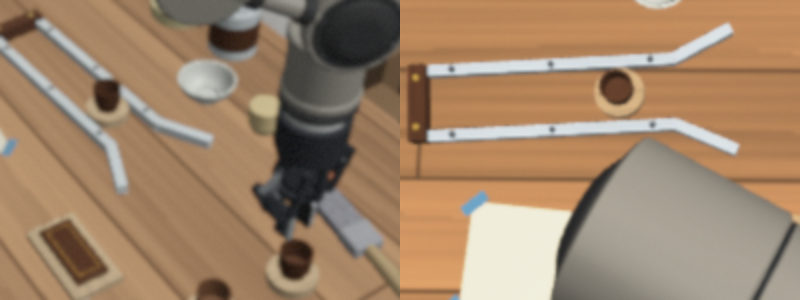

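Cup A sits between the rails, at crop (617,90) in the right half. The gripper is now above and behind B, so I'll push B next.

```bash
python3 - <<'E'
from plan import *
R=ori(U)
a=P(-264);c=P(-285)
plan([(*a,5.5,R,24)])
plan([(*c,5.5,R,1),(*c,80,R,4)])
E
```

```text
15 0 0 0 0 0; 30 0 0 0 0 0; 45 0 0 0 0 0; 60 0 0 0 0 0; 75 0 0 0 0 0; 91 0 0 0 0 0; 106 0 0 0 0 0; 121 0 0 0 0 0
15 0 0 0 0 0; 30 0 0 0 0 0; 45 0 0 0 0 0; 60 0 0 0 0 0; 75 0 0 0 0 0; 90 0 0 0 0 0; 105 0 0 0 0 0; 120 0 0 0 0 0
16 0 0 0 0 0; 31 0 0 0 0 0; 46 0 0 0 0 0; 61 0 0 0 0 0; 76 0 0 0 0 0; 91 0 0 0 0 0; 106 0 0 0 0 0; 121 0 0 0 0 0
end [629.   37.2   5.3] [3.142 0.    1.624]
-21 0 0 0 0 0; -21 0 -19 0 0 0; -21 0 -37 0 0 0; -21 0 -56 0 0 0; -21 0 -75 0 0 0
end [630.1  16.2  80.3] [3.142 0.    1.624]
```

Request:
send_rows(deltas="-36 0 0 0 0 0; -73 0 0 0 0 0; -73 0 13 0 0 0; -73 0 25 0 0 0; -73 0 38 0 0 0; -73 0 50 0 0 0; -73 0 62 0 0 0; -73 0 75 0 0 0")

```text
time: 13.8
tcp_pos: [648.3, -324.1, 4.5]
ee_rot: [3.141, 0.0, 1.624]
ft_force: [0.2, 0.2, -0.3]
grip_width: 24.1
finger_force: 0.0
```

Request:
send_rows(deltas="15 0 0 0 0 0; 30 0 0 0 0 0; 45 0 0 0 0 0; 60 0 0 0 0 0; 75 0 0 0 0 0; 91 0 0 0 0 0; 106 0 0 0 0 0; 121 0 0 0 0 0")

```text
time: 14.8
tcp_pos: [641.8, -202.7, 5.5]
ee_rot: [3.141, 0.0, 1.624]
ft_force: [0.6, -2.0, 1.8]
grip_width: 23.5
finger_force: 1.0
```

Request:
send_rows(deltas="15 0 0 0 0 0; 30 0 0 0 0 0; 45 0 0 0 0 0; 60 0 0 0 0 0; 75 0 0 0 0 0; 90 0 0 0 0 0; 105 0 0 0 0 0; 120 0 0 0 0 0")

```text
time: 15.8
tcp_pos: [635.3, -82.6, 5.3]
ee_rot: [-3.142, -0.0, 1.624]
ft_force: [-0.9, -1.8, 1.8]
grip_width: 24.2
finger_force: 1.1
```

Request:
send_rows(deltas="16 0 0 0 0 0; 31 0 0 0 0 0; 46 0 0 0 0 0; 61 0 0 0 0 0; 76 0 0 0 0 0; 91 0 0 0 0 0; 106 0 0 0 0 0; 121 0 0 0 0 0")

```text
time: 16.8
tcp_pos: [628.9, 38.0, 5.3]
ee_rot: [3.142, 0.0, 1.624]
ft_force: [0.2, -3.2, 2.1]
grip_width: 24.1
finger_force: 1.6
```

Request:
send_rows(deltas="-21 0 0 0 0 0; -21 0 -19 0 0 0; -21 0 -37 0 0 0; -21 0 -56 0 0 0; -21 0 -75 0 0 0")

```text
time: 17.42
tcp_pos: [630.4, 16.2, 82.6]
ee_rot: [3.14, -0.0, 1.623]
ft_force: [0.4, 0.1, 0.0]
grip_width: 24.0
finger_force: 0.0
```

```bash
python3 - <<'E'
from h import *
pt,dt=cams.capture("top");W=world("top",pt,dt)
for c,r in (((559,-366),45),((532,-261),45),((623,137),32),((627,77),32)): print(cupat(W,*c,r))
k=(W[...,2]>8)&(W[...,2]<30)&(abs(W[...,0]-448)<70)&(abs(W[...,1]+100)<100)
print("plaque",cv2.minAreaRect(W[k][:,:2].astype(np.float32)),k.sum())
from plan import *
h=1.164;t=np.array([np.cos(h),np.sin(h)]);D=np.array([532,-261.])
b=D-58*t;R=ori(h)
plan([(*b,80,R,12),(*b,5.5,R,4)])
E
```

```text
(array([ 558.2, -366.7]), 30.7, 263)
(array([ 532.2, -260.9]), 30.5, 259)
(array([645.9, 116.3]), 1.4, 3)
(array([641.4,  73.8]), 26.7, 40)
plaque ((448.8423767089844, -96.20760345458984), (126.89585876464844, 65.99805450439453), 88.41497039794922) 1442
-27 -12 0 0 0 0.04; -54 -23 0 0 0 0.08; -81 -35 0 0 0 0.11; -108 -46 0 0 0 0.15; -135 -58 0 0 0 0.19; -162 -69 0 0 0 0.23; -189 -81 0 0 0 0.27; -216 -92 0 0 0 0.31
-29 -3 0 0 0 0.03; -58 -6 0 0 0 0.07; -87 -9 0 0 0 0.11; -117 -11 0 0 0 0.15; -117 -11 19 0 0 0.15; -117 -11 38 0 0 0.15; -117 -11 56 0 0 0.15; -117 -11 75 0 0 0.15
end [ 509.3 -314.7    5.3] [3.142 0.    1.164]
```

Request:
send_rows(deltas="-27 -12 0 0 0 0.04; -54 -23 0 0 0 0.08; -81 -35 0 0 0 0.11; -108 -46 0 0 0 0.15; -135 -58 0 0 0 0.19; -162 -69 0 0 0 0.23; -189 -81 0 0 0 0.27; -216 -92 0 0 0 0.31")

```text
time: 18.48
tcp_pos: [549.5, -205.3, 81.2]
ee_rot: [3.14, -0.0, 1.312]
ft_force: [1.3, -0.3, -0.3]
grip_width: 24.2
finger_force: 0.0
```

Request:
send_rows(deltas="-29 -3 0 0 0 0.03; -58 -6 0 0 0 0.07; -87 -9 0 0 0 0.11; -117 -11 0 0 0 0.15; -117 -11 19 0 0 0.15; -117 -11 38 0 0 0.15; -117 -11 56 0 0 0.15; -117 -11 75 0 0 0.15")

```text
time: 19.48
tcp_pos: [509.6, -314.8, 5.0]
ee_rot: [3.141, 0.0, 1.164]
ft_force: [0.5, -0.1, 0.3]
grip_width: 24.0
finger_force: 0.0
```

```bash
cat >> plan.py <<'E'
def tc(c,h): return np.asarray(c)-38.5*np.array([np.cos(h),np.sin(h)])
def pushcup(h,final,v=14):
    p,_=load();e=tc(P(-340),h);n=int(np.ceil(np.hypot(*(e-p[:2]))/v))
    segs=[(*e,5.5,ori(h),n)];H=np.linspace(h,U,7)[1:]
    for i,g in enumerate(H): segs.append((*tc(P(-340+(i+1)*9),g),5.5,ori(g),1))
    a=P(final-38.5);n=int(np.ceil((final+286)/v));segs.append((*a,5.5,ori(U),n));plan(segs)
    c=P(final-60);print("back");plan([(*c,5.5,ori(U),1),(*c,80,ori(U),4)])
E
python3 -c "
from plan import *
pushcup(1.164,-250)"
```

```text
14 0 0 0 0 0; 28 0 0 0 0 0; 42 1 0 0 0 0; 56 1 0 0 0 0; 70 1 0 0 0 0; 83 1 0 0 0 0; 97 2 0 0 0 0; 111 2 0 0 0 0
14 0 0 0 0 0; 28 0 0 0 0 0; 42 0 0 0 0 0; 56 1 0 0 0 0; 70 1 0 0 0 0; 84 1 0 0 0 0; 98 1 0 0 0 0; 111 2 0 0 0 0
14 0 0 0 0 0; 28 0 0 0 0 0; 42 0 0 0 0 0; 50 -1 0 0 0 -0.08; 59 -2 0 0 0 -0.15; 67 -3 0 0 0 -0.23; 76 -4 0 0 0 -0.31; 85 -5 0 0 0 -0.38
9 2 0 0 0 -0.08; 21 1 0 0 0 -0.08; 33 0 0 0 0 -0.08; 45 -1 0 0 0 -0.08
end [630.1  12.6   5.3] [3.142 0.    1.624]
back
-21 0 0 0 0 0; -21 0 -19 0 0 0; -21 0 -37 0 0 0; -21 0 -56 0 0 0; -21 0 -75 0 0 0
end [631.2  -8.4  80.3] [3.142 0.    1.624]
```

Request:
send_rows(deltas="14 0 0 0 0 0; 28 0 0 0 0 0; 42 1 0 0 0 0; 56 1 0 0 0 0; 70 1 0 0 0 0; 83 1 0 0 0 0; 97 2 0 0 0 0; 111 2 0 0 0 0")

```text
time: 20.48
tcp_pos: [555.6, -213.0, 5.5]
ee_rot: [3.141, 0.0, 1.164]
ft_force: [-1.9, -2.7, 3.8]
grip_width: 23.7
finger_force: 1.6
```

Request:
send_rows(deltas="14 0 0 0 0 0; 28 0 0 0 0 0; 42 0 0 0 0 0; 56 1 0 0 0 0; 70 1 0 0 0 0; 84 1 0 0 0 0; 98 1 0 0 0 0; 111 2 0 0 0 0")

```text
time: 21.48
tcp_pos: [601.0, -111.5, 5.2]
ee_rot: [-3.141, -0.0, 1.164]
ft_force: [-1.2, -2.8, 2.0]
grip_width: 24.2
finger_force: 1.7
```

Request:
send_rows(deltas="14 0 0 0 0 0; 28 0 0 0 0 0; 42 0 0 0 0 0; 50 -1 0 0 0 -0.08; 59 -2 0 0 0 -0.15; 67 -3 0 0 0 -0.23; 76 -4 0 0 0 -0.31; 85 -5 0 0 0 -0.38")

```text
time: 22.48
tcp_pos: [630.4, -31.5, 5.2]
ee_rot: [3.141, -0.0, 1.546]
ft_force: [-0.2, -3.4, 1.3]
grip_width: 24.1
finger_force: 1.0
```

Request:
send_rows(deltas="9 2 0 0 0 -0.08; 21 1 0 0 0 -0.08; 33 0 0 0 0 -0.08; 45 -1 0 0 0 -0.08")

```text
time: 22.98
tcp_pos: [629.9, 13.5, 5.2]
ee_rot: [-3.141, -0.0, 1.623]
ft_force: [-0.5, -4.1, 0.8]
grip_width: 24.0
finger_force: 1.7
```

Request:
send_rows(deltas="-21 0 0 0 0 0; -21 0 -19 0 0 0; -21 0 -37 0 0 0; -21 0 -56 0 0 0; -21 0 -75 0 0 0")

```text
time: 23.6
tcp_pos: [631.6, -8.4, 82.6]
ee_rot: [3.14, -0.0, 1.623]
ft_force: [-0.5, 0.2, 0.1]
grip_width: 24.1
finger_force: 0.0
```

```bash
python3 - <<'E'
from h import *
pt,dt=cams.capture("top");W=world("top",pt,dt);p,d=cams.capture("side")
c,r,n=cupat(W,558,-366,45);print(c,r,n)
cv2.imwrite("pics/c4.png",np.hstack([cv2.resize(x,None,fx=2,fy=2) for x in (p[160:310,250:450],pt[150:300,170:370])])[:,:,::-1])
from plan import *
h=1.358;t=np.array([np.cos(h),np.sin(h)]);D=np.array([558.5,-366.7])
b=D-58*t;R=ori(h)
plan([(*b,80,R,12),(*b,5.5,R,4)])
pushcup(h,-178)
E
```

```text
[ 559.  -366.6] 30.8 258
-34 -9 0 0 0 0.02; -68 -18 0 0 0 0.04; -102 -27 0 0 0 0.07; -137 -36 0 0 0 0.09; -171 -45 0 0 0 0.11; -205 -53 0 0 0 0.13; -239 -62 0 0 0 0.16; -273 -71 0 0 0 0.18
-36 -3 0 0 0 0.02; -71 -5 0 0 0 0.04; -106 -8 0 0 0 0.06; -141 -11 0 0 0 0.09; -141 -11 19 0 0 0.09; -141 -11 38 0 0 0.09; -141 -11 56 0 0 0.09; -141 -11 75 0 0 0.09
end [ 546.  -423.2    5.3] [3.142 0.    1.354]
14 0 0 0 0 0; 27 0 0 0 0 0; 41 0 0 0 0 0; 55 0 0 0 0 0; 68 0 0 0 0 0; 82 1 0 0 0 0; 96 1 0 0 0 0; 110 1 0 0 0 0
13 0 0 0 0 0; 27 0 0 0 0 0; 41 0 0 0 0 0; 54 0 0 0 0 0; 68 0 0 0 0 0; 82 0 0 0 0 0; 95 0 0 0 0 0; 109 0 0 0 0 0
14 0 0 0 0 0; 27 1 0 0 0 0; 41 1 0 0 0 0; 55 1 0 0 0 0; 68 1 0 0 0 0; 82 1 0 0 0 0; 96 1 0 0 0 0; 110 1 0 0 0 0
13 0 0 0 0 0; 27 0 0 0 0 0; 36 0 0 0 0 -0.05; 44 -1 0 0 0 -0.09; 53 -2 0 0 0 -0.14; 62 -3 0 0 0 -0.18; 71 -3 0 0 0 -0.23; 80 -4 0 0 0 -0.27
14 0 0 0 0 0; 27 0 0 0 0 0; 41 0 0 0 0 0; 54 0 0 0 0 0; 68 0 0 0 0 0; 81 0 0 0 0 0; 95 0 0 0 0 0; 108 0 0 0 0 0
end [626.4  84.5   5.3] [3.142 0.    1.624]
back
-21 0 0 0 0 0; -21 0 -19 0 0 0; -21 0 -37 0 0 0; -21 0 -56 0 0 0; -21 0 -75 0 0 0
end [627.5  63.5  80.3] [3.142 0.    1.624]
```

View pics/c4.png

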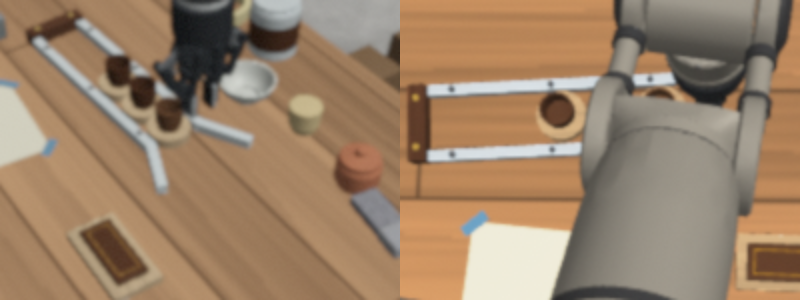

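The left half shows three cups in a close file between the rails, at crop (118,75), (143,95) and (168,115). Next is the last cup.

Request:
send_rows(deltas="-34 -9 0 0 0 0.02; -68 -18 0 0 0 0.04; -102 -27 0 0 0 0.07; -137 -36 0 0 0 0.09; -171 -45 0 0 0 0.11; -205 -53 0 0 0 0.13; -239 -62 0 0 0 0.16; -273 -71 0 0 0 0.18")

```text
time: 24.7
tcp_pos: [574.4, -285.7, 80.3]
ee_rot: [3.142, -0.0, 1.443]
ft_force: [0.4, 1.2, 0.4]
grip_width: 24.1
finger_force: 0.0
```

Request:
send_rows(deltas="-36 -3 0 0 0 0.02; -71 -5 0 0 0 0.04; -106 -8 0 0 0 0.06; -141 -11 0 0 0 0.09; -141 -11 19 0 0 0.09; -141 -11 38 0 0 0.09; -141 -11 56 0 0 0.09; -141 -11 75 0 0 0.09")

```text
time: 25.7
tcp_pos: [546.3, -422.1, 3.7]
ee_rot: [-3.141, -0.001, 1.355]
ft_force: [0.3, 0.3, -0.1]
grip_width: 24.0
finger_force: 0.0
```

Request:
send_rows(deltas="14 0 0 0 0 0; 27 0 0 0 0 0; 41 0 0 0 0 0; 55 0 0 0 0 0; 68 0 0 0 0 0; 82 1 0 0 0 0; 96 1 0 0 0 0; 110 1 0 0 0 0")

```text
time: 26.7
tcp_pos: [571.0, -315.3, 5.5]
ee_rot: [3.141, 0.0, 1.354]
ft_force: [0.1, -1.7, 2.2]
grip_width: 24.4
finger_force: 1.3
```

Request:
send_rows(deltas="13 0 0 0 0 0; 27 0 0 0 0 0; 41 0 0 0 0 0; 54 0 0 0 0 0; 68 0 0 0 0 0; 82 0 0 0 0 0; 95 0 0 0 0 0; 109 0 0 0 0 0")

```text
time: 27.7
tcp_pos: [594.3, -208.7, 5.2]
ee_rot: [-3.142, -0.0, 1.354]
ft_force: [-1.0, -1.5, 1.8]
grip_width: 24.2
finger_force: 1.3
```

Request:
send_rows(deltas="14 0 0 0 0 0; 27 1 0 0 0 0; 41 1 0 0 0 0; 55 1 0 0 0 0; 68 1 0 0 0 0; 82 1 0 0 0 0; 96 1 0 0 0 0; 110 1 0 0 0 0")

```text
time: 28.7
tcp_pos: [618.9, -101.4, 5.2]
ee_rot: [-3.141, -0.0, 1.354]
ft_force: [-0.8, -2.3, 0.7]
grip_width: 24.2
finger_force: 1.2
```

Request:
send_rows(deltas="13 0 0 0 0 0; 27 0 0 0 0 0; 36 0 0 0 0 -0.05; 44 -1 0 0 0 -0.09; 53 -2 0 0 0 -0.14; 62 -3 0 0 0 -0.18; 71 -3 0 0 0 -0.23; 80 -4 0 0 0 -0.27")

```text
time: 29.7
tcp_pos: [632.3, -23.2, 5.3]
ee_rot: [3.141, 0.0, 1.626]
ft_force: [-0.2, -4.5, 0.1]
grip_width: 24.4
finger_force: 2.3
```

Request:
send_rows(deltas="14 0 0 0 0 0; 27 0 0 0 0 0; 41 0 0 0 0 0; 54 0 0 0 0 0; 68 0 0 0 0 0; 81 0 0 0 0 0; 90 0 0 0 0 0; 98 0 0 0 0 0")

```text
time: 30.7
tcp_pos: [626.8, 75.0, 5.3]
ee_rot: [-3.141, 0.0, 1.624]
ft_force: [0.6, -5.4, 0.4]
grip_width: 24.1
finger_force: 2.5
```

Request:
send_rows(deltas="2 0 0 0 0 0; 4 0 0 0 0 0; 6 0 0 0 0 0")

```text
time: 31.08
tcp_pos: [626.6, 80.2, 5.3]
ee_rot: [-3.142, 0.0, 1.623]
ft_force: [0.3, -4.5, 0.1]
grip_width: 24.2
finger_force: 2.5
```

Request:
send_rows(deltas="1 0 0 0 0 0; 2 0 0 0 0 0")

```text
time: 31.32
tcp_pos: [626.5, 82.2, 5.3]
ee_rot: [-3.142, 0.0, 1.623]
ft_force: [0.4, -4.9, 1.0]
grip_width: 24.3
finger_force: 2.5
```

```bash
python3 - <<'E'
from h import *
pt,dt=cams.capture("top");W=world("top",pt,dt);p,d=cams.capture("side")
for s in (0,-60,-120,-180): print(cupat(W,614.4-.0545*s,301+s,31))
cv2.imwrite("pics/c5.png",np.hstack([cv2.resize(x,None,fx=2.6,fy=2.6) for x in (p[150:280,240:390],pt[165:295,165:315])])[:,:,::-1])
E
```

```text
(array([614.3, 301. ]), 30.8, 200)
(array([616.5, 244.1]), 28.9, 62)
(array([642.4, 167.8]), 13.5, 24)
(array([641. , 142.2]), 4.0, 3)
```

View pics/c5.png

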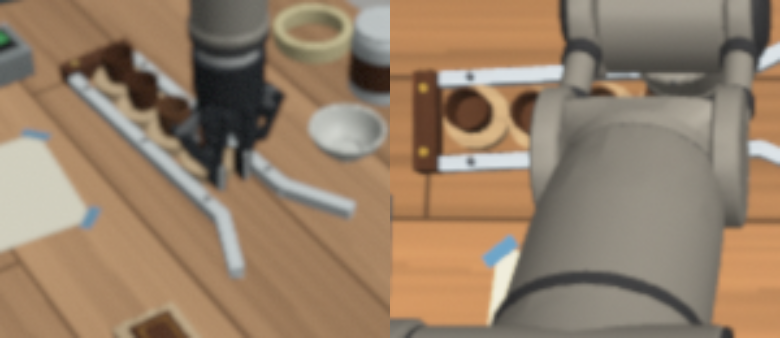

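The first board is almost at the stop, with a small gap left at crop (440,115). I'll creep forward until the force rises.

Request:
send_rows(deltas="1 0 0 0 0 0; 2 0 0 0 0 0")

```text
time: 31.68
tcp_pos: [626.4, 84.2, 5.3]
ee_rot: [-3.142, 0.0, 1.624]
ft_force: [0.6, -5.4, 1.2]
grip_width: 24.2
finger_force: 2.5
```

Request:
send_rows(deltas="1 0 0 0 0 0; 1 0 0 0 0 0")

```text
time: 31.92
tcp_pos: [626.3, 85.4, 5.3]
ee_rot: [-3.142, -0.0, 1.624]
ft_force: [1.3, -4.2, 1.0]
grip_width: 24.1
finger_force: 2.3
```

Request:
send_rows(deltas="1 0 0 0 0 0; 1 0 0 0 0 0")

```text
time: 32.17
tcp_pos: [626.3, 86.4, 5.3]
ee_rot: [3.142, -0.0, 1.624]
ft_force: [0.8, -4.9, 0.4]
grip_width: 24.2
finger_force: 2.4
```

Request:
send_rows(deltas="1 0 0 0 0 0; 1 0 0 0 0 0")

```text
time: 32.42
tcp_pos: [626.2, 87.4, 5.3]
ee_rot: [-3.142, -0.0, 1.624]
ft_force: [0.1, -5.5, 0.9]
grip_width: 24.0
finger_force: 2.4
```

Request:
send_rows(deltas="1 0 0 0 0 0; 1 0 0 0 0 0")

```text
time: 32.67
tcp_pos: [626.3, 87.8, 5.3]
ee_rot: [3.142, 0.001, 1.624]
ft_force: [0.4, -7.8, 0.2]
grip_width: 24.1
finger_force: 3.6
```

Request:
send_rows(deltas="1 0 0 0 0 0; 1 0 0 0 0 0")

```text
time: 32.92
tcp_pos: [626.3, 88.0, 5.3]
ee_rot: [3.142, 0.002, 1.624]
ft_force: [1.1, -10.3, 0.5]
grip_width: 24.2
finger_force: 4.9
```

The push stalled at the stop, so the file is closed. Next I'll retreat and grip the plaque's board by its long sides.

```bash
python3 - <<'E'
import json
from plan import *
c=json.load(open(F));c["p"]=[626.1,89.5,5.3];json.dump(c,open(F,"w"))
h=np.radians(88.34);R=ori(h)
plan([(627.2,68.5,5.3,ori(U),3),(627.2,68.5,100,ori(U),5)])
plan([(448.8,-100,100,R,10),(448.8,-100,40,R,4),(448.8,-100,30,R,2)])
E
```

```text
-7 0 0 0 0 0; -14 0 0 0 0 0; -21 0 0 0 0 0; -21 0 -19 0 0 0; -21 0 -38 0 0 0; -21 0 -57 0 0 0; -21 0 -76 0 0 0; -21 0 -95 0 0 0
end [627.2  68.5 100.3] [3.142 0.    1.624]
-16 -19 0 0 0 0.01; -32 -37 0 0 0 0.02; -48 -56 0 0 0 0.02; -64 -75 0 0 0 0.03; -79 -94 0 0 0 0.04; -95 -112 0 0 0 0.05; -111 -131 0 0 0 0.06; -127 -150 0 0 0 0.07
-17 -17 0 0 0 0; -34 -35 0 0 0 0.01; -34 -35 15 0 0 0.01; -34 -35 30 0 0 0.01; -34 -35 45 0 0 0.01; -34 -35 60 0 0 0.01; -34 -35 65 0 0 0.01; -34 -35 70 0 0 0.01
end [448.6 -99.6  30.3] [-3.142  0.     1.544]
```

Request:
send_rows(deltas="-7 0 0 0 0 0; -14 0 0 0 0 0; -21 0 0 0 0 0; -21 0 -19 0 0 0; -21 0 -38 0 0 0; -21 0 -57 0 0 0; -21 0 -76 0 0 0; -21 0 -95 0 0 0")

```text
time: 33.92
tcp_pos: [627.6, 68.9, 102.9]
ee_rot: [3.139, -0.0, 1.624]
ft_force: [0.6, 0.3, -0.6]
grip_width: 23.6
finger_force: 0.0
```

Request:
send_rows(deltas="-16 -19 0 0 0 0.01; -32 -37 0 0 0 0.02; -48 -56 0 0 0 0.02; -64 -75 0 0 0 0.03; -79 -94 0 0 0 0.04; -95 -112 0 0 0 0.05; -111 -131 0 0 0 0.06; -127 -150 0 0 0 0.07", claw=0)

```text
time: 34.92
tcp_pos: [484.3, -66.6, 102.0]
ee_rot: [3.139, 0.001, 1.554]
ft_force: [-0.4, 0.4, -0.3]
grip_width: 85.7
finger_force: 0.0
```

Request:
send_rows(deltas="-17 -17 0 0 0 0; -34 -35 0 0 0 0.01; -34 -35 15 0 0 0.01; -34 -35 30 0 0 0.01; -34 -35 45 0 0 0.01; -34 -35 60 0 0 0.01; -34 -35 65 0 0 0.01; -34 -35 70 0 0 0.01")

```text
time: 35.92
tcp_pos: [449.3, -99.8, 31.1]
ee_rot: [3.14, 0.001, 1.544]
ft_force: [-0.0, 0.5, 0.4]
grip_width: 85.4
finger_force: 0.0
```

```bash
python3 - <<'E'
from h import *
p,d=cams.capture("side");pt,dt=cams.capture("top");W=world("top",pt,dt)
cv2.imwrite("pics/c6.png",np.hstack([cv2.resize(x,None,fx=2.6,fy=2.6) for x in (p[220:350,240:390],pt[160:290,165:315])])[:,:,::-1])
for s in (0,-60,-120,-180): print(cupat(W,614.4-.0545*s,301+s+4,31))
s=observe();print(s["time"],s["tcp_pos"],s["ee_rot"],s["grip_width"])
E
```

```text
(array([614.4, 304.8]), 30.7, 207)
(array([617.5, 244.9]), 30.8, 205)
(array([620.6, 185.2]), 30.8, 223)
(array([624.8, 125.1]), 30.8, 224)
36.025 [448.81360277 -99.66198566  30.55859695] [3.14107181e+00 6.43427375e-05 1.54388213e+00] 85.3942834277644
```

View pics/c6.png

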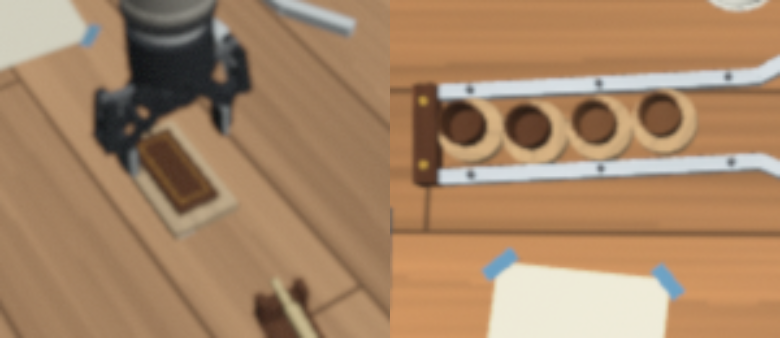

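The right half shows four cups in a closed file against the stop. The left half shows the gripper straddling the plaque's board. Now I'll grip and slide.

```bash
python3 - <<'E'
from plan import *
h=np.radians(84.5)
plan([(448.6,-99.6,-1.7,ori(1.544),4)])
plan([(448.6,-99.6,-1.7,ori(1.544),4),(423,203,-1.7,ori(h),24)])
E
```

```text
0 0 8 0 0 0; 0 0 16 0 0 0; 0 0 24 0 0 0; 0 0 32 0 0 0
end [448.6 -99.6  -1.7] [-3.142  0.     1.544]
0 0 0 0 0 0; 0 0 0 0 0 0; 0 0 0 0 0 0; 0 0 0 0 0 0; 13 -1 0 0 0 0; 25 -3 0 0 0 0.01; 38 -4 0 0 0 0.01; 50 -6 0 0 0 0.01
13 -1 0 0 0 0; 25 -3 0 0 0 0.01; 38 -4 0 0 0 0.01; 51 -6 0 0 0 0.01; 63 -7 0 0 0 0.02; 76 -9 0 0 0 0.02; 88 -10 0 0 0 0.02; 101 -12 0 0 0 0.02
12 -2 0 0 0 0.01; 25 -3 0 0 0 0.01; 37 -5 0 0 0 0.01; 50 -7 0 0 0 0.02; 62 -9 0 0 0 0.02; 75 -11 0 0 0 0.02; 88 -12 0 0 0 0.02; 100 -14 0 0 0 0.03
13 -2 0 0 0 0; 25 -4 0 0 0 0; 37 -7 0 0 0 0.01; 50 -9 0 0 0 0.01
end [422.8 203.1  -1.7] [3.142 0.    1.474]
```

Request:
send_rows(deltas="0 0 8 0 0 0; 0 0 16 0 0 0; 0 0 24 0 0 0; 0 0 32 0 0 0")

```text
time: 36.52
tcp_pos: [448.5, -99.6, -2.4]
ee_rot: [-3.141, -0.0, 1.544]
ft_force: [0.3, -0.5, 0.7]
grip_width: 85.1
finger_force: 0.0
```

Request:
send_rows(deltas="0 0 0 0 0 0; 0 0 0 0 0 0; 0 0 0 0 0 0; 0 0 0 0 0 0; 13 -1 0 0 0 0; 25 -3 0 0 0 0.01; 38 -4 0 0 0 0.01; 50 -6 0 0 0 0.01", claw=255)

```text
time: 37.52
tcp_pos: [444.2, -48.6, -1.6]
ee_rot: [3.141, 0.0, 1.534]
ft_force: [1.1, -3.4, 2.7]
grip_width: 64.2
finger_force: 66.8
```

Request:
send_rows(deltas="13 -1 0 0 0 0; 25 -3 0 0 0 0.01; 38 -4 0 0 0 0.01; 51 -6 0 0 0 0.01; 63 -7 0 0 0 0.02; 76 -9 0 0 0 0.02; 88 -10 0 0 0 0.02; 101 -12 0 0 0 0.02")

```text
time: 38.52
tcp_pos: [435.6, 52.6, -1.6]
ee_rot: [3.141, 0.0, 1.514]
ft_force: [1.1, -5.5, 5.1]
grip_width: 63.9
finger_force: 67.1
```

Request:
send_rows(deltas="12 -2 0 0 0 0.01; 25 -3 0 0 0 0.01; 37 -5 0 0 0 0.01; 50 -7 0 0 0 0.02; 62 -9 0 0 0 0.02; 75 -11 0 0 0 0.02; 88 -12 0 0 0 0.02; 100 -14 0 0 0 0.03")

```text
time: 39.52
tcp_pos: [426.8, 153.1, -1.6]
ee_rot: [-3.141, 0.0, 1.484]
ft_force: [0.2, -6.1, 7.2]
grip_width: 64.1
finger_force: 67.3
```

Request:
send_rows(deltas="13 -2 0 0 0 0; 25 -4 0 0 0 0; 37 -7 0 0 0 0.01; 50 -9 0 0 0 0.01; 50 -9 0 0 0 0.01; 50 -9 0 0 0 0.01")

```text
time: 40.28
tcp_pos: [421.8, 204.6, -1.6]
ee_rot: [-3.141, -0.001, 1.473]
ft_force: [-1.1, 4.3, 6.2]
grip_width: 64.0
finger_force: 67.2
```

```bash
python3 - <<'E'
from plan import *
R=ori(1.474)
plan([(422.8,203.1,-1.7,R,4),(422.8,203.1,100,R,4)])
print("away to stick");h=np.radians(81.6);R=ori(h)
plan([(450,-100,150,R,12),(450,-240,150,R,4)])
E
```

```text
0 0 0 0 0 0; 0 0 0 0 0 0; 0 0 0 0 0 0; 0 0 0 0 0 0; 0 0 -25 0 0 0; 0 0 -51 0 0 0; 0 0 -76 0 0 0; 0 0 -102 0 0 0
end [422.8 203.1 100.3] [3.142 0.    1.474]
away to stick
-25 5 -4 0 0 0; -50 9 -8 0 0 0.01; -75 14 -12 0 0 0.01; -100 19 -17 0 0 0.02; -125 24 -21 0 0 0.02; -150 28 -25 0 0 0.02; -174 33 -29 0 0 0.03; -199 38 -33 0 0 0.03
-25 5 -4 0 0 0.01; -50 11 -8 0 0 0.01; -75 16 -13 0 0 0.02; -99 21 -17 0 0 0.02; -134 26 -17 0 0 0.02; -169 30 -17 0 0 0.02; -204 35 -17 0 0 0.02; -238 39 -17 0 0 0.02
end [ 449.9 -239.7  150.3] [3.142 0.    1.424]
```

Request:
send_rows(deltas="0 0 0 0 0 0; 0 0 0 0 0 0; 0 0 0 0 0 0; 0 0 0 0 0 0; 0 0 -25 0 0 0; 0 0 -51 0 0 0; 0 0 -76 0 0 0; 0 0 -102 0 0 0", claw=0)

```text
time: 41.28
tcp_pos: [422.6, 203.0, 101.1]
ee_rot: [-3.141, -0.0, 1.474]
ft_force: [0.2, -0.2, 0.5]
grip_width: 85.3
finger_force: 0.0
```

Request:
send_rows(deltas="-25 5 -4 0 0 0; -50 9 -8 0 0 0.01; -75 14 -12 0 0 0.01; -100 19 -17 0 0 0.02; -125 24 -21 0 0 0.02; -150 28 -25 0 0 0.02; -174 33 -29 0 0 0.03; -199 38 -33 0 0 0.03")

```text
time: 42.28
tcp_pos: [441.2, 0.5, 133.4]
ee_rot: [-3.142, -0.0, 1.443]
ft_force: [-0.1, 0.2, 0.7]
grip_width: 85.3
finger_force: 0.0
```

Request:
send_rows(deltas="-25 5 -4 0 0 0.01; -50 11 -8 0 0 0.01; -75 16 -13 0 0 0.02; -99 21 -17 0 0 0.02; -134 26 -17 0 0 0.02; -169 30 -17 0 0 0.02; -204 35 -17 0 0 0.02; -238 39 -17 0 0 0.02")

```text
time: 43.28
tcp_pos: [449.6, -240.9, 150.2]
ee_rot: [-3.141, -0.0, 1.423]
ft_force: [0.8, 0.7, 0.8]
grip_width: 85.3
finger_force: 0.0
```

```bash
cat > chk.py <<'E'
from h import *
def check(name=None):
    pt,dt=cams.capture("top");W=world("top",pt,dt)
    for s in (0,-60,-120,-180): print(cupat(W,614.4-.0545*s,301+s+4,31))
    hsv=cv2.cvtColor(pt,cv2.COLOR_RGB2HSV).astype(int)
    B=np.zeros((480,640),bool);B[245:340,185:290]=1
    near=B&(np.hypot(W[...,0]-423,W[...,1]-203)<120)
    M=near&(W[...,2]>7.5)&(W[...,2]<30)
    k=cv2.morphologyEx(M.astype(np.uint8),cv2.MORPH_OPEN,np.ones((3,3)))>0
    print("plaque board depth",cv2.minAreaRect(W[k][:,:2].astype(np.float32)),k.sum())
    n=near&(hsv[...,1]>110)&(hsv[...,2]<140)&(W[...,2]>14)
    v,u=np.nonzero(n);q=ray("top",np.c_[u,v],20)[:,:2]
    print("brown plaque ray",cv2.minAreaRect(q.astype(np.float32)),len(v))
    sh=near&(hsv[...,1]<60)&(hsv[...,2]>200)
    sh=cv2.morphologyEx(sh.astype(np.uint8),cv2.MORPH_OPEN,np.ones((3,3)))>0
    v,u=np.nonzero(sh);q=ray("top",np.c_[u,v],0)[:,:2];print("sheet",cv2.minAreaRect(q.astype(np.float32)),len(v))
    if name: cv2.imwrite(name,cv2.resize(pt[170:340,110:330],None,fx=3.5,fy=3.5)[:,:,::-1])
    return pt,dt
E
python3 -c "
from chk import *
check('pics/c7.png')"
```

```text
(array([614.4, 305. ]), 30.9, 219)
(array([617.6, 245. ]), 30.9, 214)
(array([620.5, 185.1]), 30.9, 214)
(array([624.2, 125. ]), 30.9, 221)
plaque board depth ((424.45989990234375, 203.52987670898438), (121.29313659667969, 66.00782012939453), 84.43704986572266) 1434
brown plaque ray ((423.5760498046875, 203.98788452148438), (94.61288452148438, 42.2219123840332), 84.46292114257812) 691
sheet ((422.9783630371094, 202.94183349609375), (160.23191833496094, 129.7866973876953), 84.4940414428711) 2189
```

View pics/c7.png

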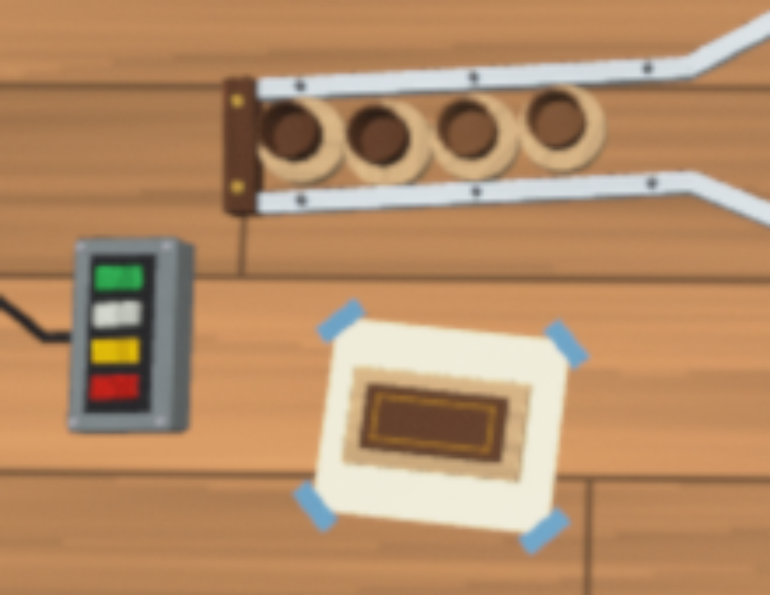

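Everything is placed: the plaque is within about 1 mm and square on the sheet, and the file is closed. Now for the stick.

```bash
python3 - <<'E'
from plan import *
from h import *
pt,dt=cams.capture("side")
R=ori(1.424)
plan([(440,-333,120,R,4),(440,-333,50,R,4)])
plan([(440,-333,9.5,R,8)])
E
```

```text
-23 1 8 0 0 0; -47 2 15 0 0 0; -70 3 23 0 0 0; -94 4 30 0 0 0; -94 4 48 0 0 0; -94 4 65 0 0 0; -94 4 83 0 0 0; -94 4 100 0 0 0
end [ 440.1 -333.2   50.3] [3.142 0.    1.424]
0 0 5 0 0 0; 0 0 10 0 0 0; 0 0 15 0 0 0; 0 0 20 0 0 0; 0 0 25 0 0 0; 0 0 31 0 0 0; 0 0 36 0 0 0; 0 0 41 0 0 0
end [ 440.1 -333.2    9.3] [3.142 0.    1.424]
```

Request:
send_rows(deltas="-23 1 8 0 0 0; -47 2 15 0 0 0; -70 3 23 0 0 0; -94 4 30 0 0 0; -94 4 48 0 0 0; -94 4 65 0 0 0; -94 4 83 0 0 0; -94 4 100 0 0 0")

```text
time: 44.38
tcp_pos: [440.0, -333.8, 49.4]
ee_rot: [-3.141, -0.0, 1.423]
ft_force: [-1.0, 0.3, -0.6]
grip_width: 85.4
finger_force: 0.0
```

```bash
python3 - <<'E'
from h import *
p,d=cams.capture("side");cv2.imwrite("pics/c8.png",cv2.resize(p[270:420,280:460],None,fx=4,fy=4)[:,:,::-1])
E
```

```text
(no output)
```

View pics/c8.png

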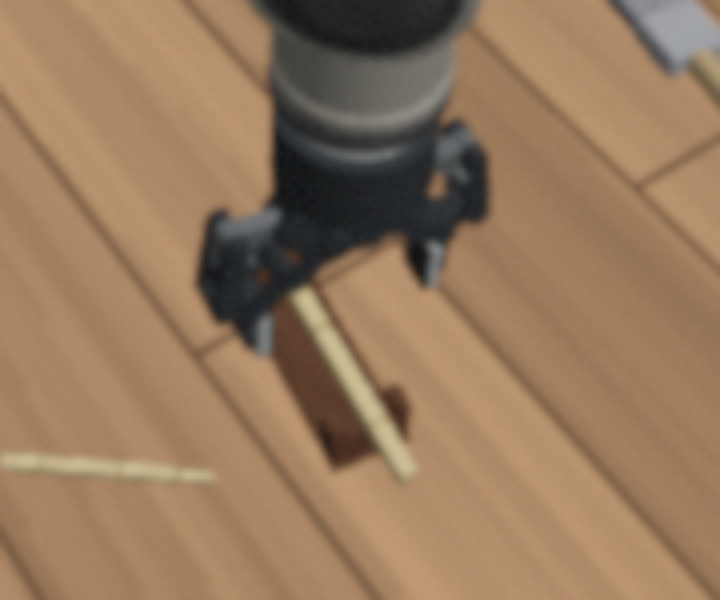

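The crop shows the gripper straddling the stick, with the fingers between the rest's feet. I'll descend, grip and carry it to a hover near the green rocker.

```bash
python3 - <<'E'
from plan import *
R=ori(1.424)
plan([(440.1,-333.2,9.3,R,5),(440.1,-333.2,60,R,3)])
plan([(440.1,-333.2,130,R,4)])
R2=ori(1.585,-0.2)
tip=np.array([516.3,394,75.]);t=tip-R2.apply([80,0,-18]);print(t)
plan([(480,0,150,ori(1.5,-.1),10),(t[0],t[1]-40,140,R2,10),(*t,R2,4)])
E
```

```text
0 0 0 0 0 0; 0 0 0 0 0 0; 0 0 0 0 0 0; 0 0 0 0 0 0; 0 0 0 0 0 0; 0 0 -17 0 0 0; 0 0 -34 0 0 0; 0 0 -51 0 0 0
end [ 440.1 -333.2   60.3] [3.142 0.    1.424]
0 0 -17 0 0 0; 0 0 -35 0 0 0; 0 0 -52 0 0 0; 0 0 -70 0 0 0
end [ 440.1 -333.2  130.3] [3.142 0.    1.424]
[517.4643975  312.02689532  73.25234806]
34 -1 -2 0 -0.01 -0.01; 67 -2 -4 0 -0.02 -0.02; 101 -3 -6 0 -0.03 -0.02; 134 -4 -8 0 -0.04 -0.03; 168 -5 -10 0 -0.05 -0.04; 201 -6 -12 0 -0.06 -0.05; 235 -7 -14 0 -0.07 -0.05; 268 -7 -16 0 -0.08 -0.06
34 1 -4 0 -0.01 -0.01; 67 2 -9 0 -0.02 -0.02; 94 3 -10 -0.01 -0.03 -0.02; 122 4 -11 -0.01 -0.04 -0.03; 149 6 -13 -0.01 -0.05 -0.04; 177 7 -14 -0.01 -0.06 -0.05; 204 9 -15 -0.01 -0.07 -0.06; 231 10 -16 -0.01 -0.08 -0.07
28 3 -4 0 -0.01 0; 55 7 -7 0 -0.02 -0.01; 82 10 -10 -0.01 -0.03 -0.02; 109 13 -14 -0.01 -0.04 -0.03; 121 13 1 -0.01 -0.04 -0.03; 134 13 16 -0.01 -0.04 -0.03; 146 13 31 -0.01 -0.04 -0.03; 159 13 46 -0.01 -0.04 -0.03
end [517.9 312.1  73. ] [3.138 0.2   1.585]
```

Request:
send_rows(deltas="0 0 5 0 0 0; 0 0 10 0 0 0; 0 0 15 0 0 0; 0 0 20 0 0 0; 0 0 25 0 0 0; 0 0 31 0 0 0; 0 0 36 0 0 0; 0 0 41 0 0 0")

```text
time: 45.42
tcp_pos: [440.1, -333.2, 8.9]
ee_rot: [3.142, -0.0, 1.424]
ft_force: [-0.2, 0.4, -0.2]
grip_width: 85.5
finger_force: 0.0
```

Request:
send_rows(deltas="0 0 0 0 0 0; 0 0 0 0 0 0; 0 0 0 0 0 0; 0 0 0 0 0 0; 0 0 0 0 0 0; 0 0 -17 0 0 0; 0 0 -34 0 0 0; 0 0 -51 0 0 0", claw=255)

```text
time: 46.42
tcp_pos: [440.4, -333.5, 62.1]
ee_rot: [3.14, 0.001, 1.424]
ft_force: [-0.3, -0.7, -0.5]
grip_width: 8.9
finger_force: 58.5
```

Request:
send_rows(deltas="0 0 -17 0 0 0; 0 0 -35 0 0 0; 0 0 -52 0 0 0; 0 0 -70 0 0 0")

```text
time: 46.92
tcp_pos: [440.2, -333.3, 132.3]
ee_rot: [3.14, 0.001, 1.424]
ft_force: [0.1, -1.0, -1.2]
grip_width: 8.4
finger_force: 58.5
```

Request:
send_rows(deltas="34 -1 -2 0 -0.01 -0.01; 67 -2 -4 0 -0.02 -0.02; 101 -3 -6 0 -0.03 -0.02; 134 -4 -8 0 -0.04 -0.03; 168 -5 -10 0 -0.05 -0.04; 201 -6 -12 0 -0.06 -0.05; 235 -7 -14 0 -0.07 -0.05; 268 -7 -16 0 -0.08 -0.06")

```text
time: 47.92
tcp_pos: [472.7, -66.1, 147.8]
ee_rot: [-3.141, 0.081, 1.484]
ft_force: [1.7, -0.2, -0.4]
grip_width: 8.8
finger_force: 58.5
```

Request:
send_rows(deltas="34 1 -4 0 -0.01 -0.01; 67 2 -9 0 -0.02 -0.02; 94 3 -10 -0.01 -0.03 -0.02; 122 4 -11 -0.01 -0.04 -0.03; 149 6 -13 -0.01 -0.05 -0.04; 177 7 -14 -0.01 -0.06 -0.05; 204 9 -15 -0.01 -0.07 -0.06; 231 10 -16 -0.01 -0.08 -0.07")

```text
time: 48.92
tcp_pos: [502.8, 163.6, 145.2]
ee_rot: [3.141, 0.16, 1.554]
ft_force: [1.1, 0.0, 0.2]
grip_width: 8.8
finger_force: 58.5
```

Request:
send_rows(deltas="28 3 -4 0 -0.01 0; 55 7 -7 0 -0.02 -0.01; 82 10 -10 -0.01 -0.03 -0.02; 109 13 -14 -0.01 -0.04 -0.03; 121 13 1 -0.01 -0.04 -0.03; 134 13 16 -0.01 -0.04 -0.03; 146 13 31 -0.01 -0.04 -0.03; 159 13 46 -0.01 -0.04 -0.03")

```text
time: 49.92
tcp_pos: [517.7, 311.9, 71.6]
ee_rot: [3.139, 0.2, 1.584]
ft_force: [1.0, -1.1, -1.2]
grip_width: 8.5
finger_force: 58.5
```

```bash
python3 - <<'E'
from h import *
p,d=cams.capture("side");p,d=cams.capture("side");pt,dt=cams.capture("top")
np.savez("hov.npz",p=p,pt=pt)
cv2.imwrite("pics/c9.png",np.hstack([cv2.resize(x,None,fx=4,fy=4,interpolation=cv2.INTER_CUBIC) for x in (p[120:230,190:290],pt[220:330,120:220])])[:,:,::-1])
s=observe();print(s["time"],s["tcp_pos"],s["ee_rot"],s["grip_width"],s["finger_force"])
from plan import load
P0,R0=load()
R=cams.camera_model
for n in("side","top"):
    m=R(n);K=np.array(m["K"]);X=[[516.3,394,75],[516.3,396,54],[516.1,409.5,50]]
    c=np.array(X)@np.array(m["R"]).T+np.array(m["t"]);u=c@K.T;print(n,(u[:,:2]/u[:,2:]).round(1).tolist())
E
```

```text
50.075 [517.24715196 312.00640459  71.62489201] [3.14017501 0.20110812 1.58583906] 8.735445746978337 58.482316732406616
side [[241.1, 158.8], [241.7, 164.3], [239.9, 163.4]]
top [[146.0, 247.6], [148.8, 248.7], [143.6, 248.9]]
```

View pics/c9.png

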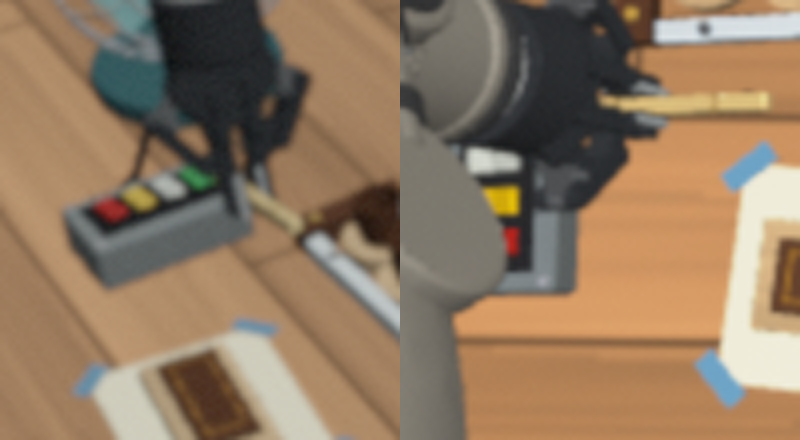

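The tip is hidden behind the gripper in both views. The stick's tail is visible at crop (770,100) in the top half, so I'll check the geometry from that.

```bash
python3 - <<'E'
from h import *
from plan import load
s=observe();from scipy.spatial.transform import Rotation as Ro
R0=Ro.from_euler("xyz",s["ee_rot"]);P0=np.array(s["tcp_pos"])
f=np.load("hov.npz")
for n,k,box in(("top","pt",(235,260,165,220)),("side","p",(150,190,240,275))):
    m=cams.camera_model(n);K=np.array(m["K"])
    X=np.array([P0+R0.apply([a,b,z]) for a,b,z in((-80,5,-23),(-80,-5,-23),(-80,5,-13),(-80,-5,-13),(80,0,-18))])
    c=X@np.array(m["R"]).T+np.array(m["t"]);u=c@K.T;print(n,(u[:,:2]/u[:,2:]).round(1).tolist())
    hsv=cv2.cvtColor(f[k],cv2.COLOR_RGB2HSV);M=(hsv[...,0]>=18)&(hsv[...,0]<=30)&(hsv[...,2]>150)&(hsv[...,1]>50)
    B=np.zeros_like(M);B[box[0]:box[1],box[2]:box[3]]=1
    for mm,st,ce in comps(M&B,8): print(st)
print(X[-1])
E
```

```text
top [[210.7, 242.8], [210.6, 247.4], [212.8, 243.4], [212.7, 247.9], [146.3, 247.8]]
[171 243  42   6 175]
side [[266.1, 173.7], [262.9, 174.9], [266.8, 176.9], [263.6, 178.1], [241.0, 159.4]]
[252 167  13  11  44]
[515.9884316  393.98000202  73.28168022]
```

```bash
python3 - <<'E'
from plan import *
p,r=load()
plan([(p[0],p[1]+3,p[2]-14,r,4),(p[0],p[1]+3,p[2]-22,r,8)])
E
```

```text
1 0 3 0 0 0; 3 0 7 0 0 0; 4 0 10 0 0 0; 6 0 13 0 0 0; 6 0 14 0 0 0; 6 0 15 0 0 0; 6 0 16 0 0 0; 7 0 17 0 0 0
0 0 1 0 0 0; 0 0 2 0 0 0; 0 0 3 0 0 0; 0 0 4 0 0 0
end [517.9 314.8  51.1] [3.138 0.2   1.585]
```

Request:
send_rows(deltas="1 0 3 0 0 0; 3 0 7 0 0 0; 4 0 10 0 0 0; 6 0 13 0 0 0; 6 0 14 0 0 0; 6 0 15 0 0 0; 6 0 16 0 0 0; 7 0 17 0 0 0")

```text
time: 51.08
tcp_pos: [518.0, 315.0, 55.2]
ee_rot: [3.138, 0.201, 1.585]
ft_force: [-0.2, -5.0, 2.6]
grip_width: 8.7
finger_force: 58.8
```

Request:
send_rows(deltas="0 0 1 0 0 0; 0 0 2 0 0 0; 0 0 3 0 0 0; 0 0 4 0 0 0")

```text
time: 51.58
tcp_pos: [518.0, 313.9, 51.3]
ee_rot: [3.138, 0.201, 1.585]
ft_force: [-0.4, -5.4, 3.0]
grip_width: 8.6
finger_force: 58.8
```

Request:
send_rows(deltas="0 0 1 0 0 0; 0 0 2 0 0 0")

```text
time: 51.82
tcp_pos: [518.0, 313.8, 49.2]
ee_rot: [3.138, 0.201, 1.585]
ft_force: [-0.3, -5.3, 2.1]
grip_width: 8.8
finger_force: 58.7
```

Request:
send_rows(deltas="0 0 1 0 0 0; 0 0 1 0 0 0")

```text
time: 52.08
tcp_pos: [517.9, 313.9, 48.0]
ee_rot: [3.138, 0.2, 1.585]
ft_force: [0.3, -5.1, 1.6]
grip_width: 8.6
finger_force: 58.6
```

Request:
send_rows(deltas="0 0 1 0 0 0; 0 0 1 0 0 0")

```text
time: 52.32
tcp_pos: [518.0, 313.8, 47.2]
ee_rot: [3.138, 0.2, 1.585]
ft_force: [-0.5, -5.3, 2.4]
grip_width: 8.9
finger_force: 58.7
```

The steady -y force suggests the tip may be sliding down the rocker's front face. I'll back off and look.

```bash
python3 - <<'E'
import json
from plan import *
c=json.load(open(F));r=Ro.from_quat(c["q"]);c["p"]=(np.array(c["p"])+r.apply([0,0,4])).tolist();json.dump(c,open(F,"w"))
p,r=load();print(p)
plan([(p[0],p[1]-6,p[2]+6,r,2),(p[0],p[1]-20,p[2]+60,r,3),(490,130,150,r,7)])
E
```

```text
[517.92606157 314.01120652  47.14796006]
-4 0 -2 0 0 0; -7 0 -5 0 0 0; -15 0 -21 0 0 0; -23 0 -38 0 0 0; -32 0 -55 0 0 0; -56 -4 -56 0 0 0; -80 -9 -58 0 0 0; -104 -13 -59 0 0 0
-24 -4 -1 0 0 0; -48 -9 -3 0 0 0; -72 -13 -4 0 0 0; -96 -17 -5 0 0 0
end [490.3 130.3 149.5] [3.138 0.2   1.585]
```

Request:
send_rows(deltas="-4 0 -2 0 0 0; -7 0 -5 0 0 0; -15 0 -21 0 0 0; -23 0 -38 0 0 0; -32 0 -55 0 0 0; -56 -4 -56 0 0 0; -80 -9 -58 0 0 0; -104 -13 -59 0 0 0")

```text
time: 53.32
tcp_pos: [506.1, 222.8, 127.2]
ee_rot: [3.136, 0.199, 1.585]
ft_force: [0.2, -0.1, -0.8]
grip_width: 8.6
finger_force: 58.5
```

Request:
send_rows(deltas="-24 -4 -1 0 0 0; -48 -9 -3 0 0 0; -72 -13 -4 0 0 0; -96 -17 -5 0 0 0")

```text
time: 53.82
tcp_pos: [490.0, 128.9, 150.2]
ee_rot: [3.137, 0.2, 1.585]
ft_force: [-0.3, 0.3, -0.7]
grip_width: 9.0
finger_force: 58.5
```

```bash
cat > rk.py <<'E'
from h import *
def rk():
    fr=[cams.capture("top") for _ in range(4)]
    pt=fr[0][0];W=np.mean([world("top",*f) for f in fr],0)
    s=cams.capture("side")[0]
    for k,x in (("green",516),("white",492),("yellow",468.5),("red",444)):
        out=[]
        for y in range(388,434,4):
            m=(abs(W[...,0]-x)<6)&(abs(W[...,1]-y)<2.5);out.append(round(float(np.median(W[m][:,2])),1) if m.sum() else None)
        print(k,out)
    return pt,s
if __name__=="__main__":
    import sys
    pt,s=rk()
    cv2.imwrite(sys.argv[1],np.hstack([cv2.resize(x,None,fx=8,fy=8,interpolation=cv2.INTER_CUBIC) for x in (s[155:205,200:250],pt[232:282,125:175])])[:,:,::-1])
E
python3 rk.py pics/c10.png
```

```text
green [None, 281.9, None, None, None, 402.7, 447.2, 345.9, 124.5, 360.7, 360.7, 377.6]
white [None, None, 280.2, None, None, 282.0, 282.7, 430.0, 430.0, 298.0, None, 297.4]
yellow [None, None, None, None, None, None, None, 48.3, 48.6, 47.5, 43.3, 42.1]
red [None, None, None, 281.0, None, None, 49.6, 49.5, 49.4, 47.3, 43.3, 41.4]
```

View pics/c10.png

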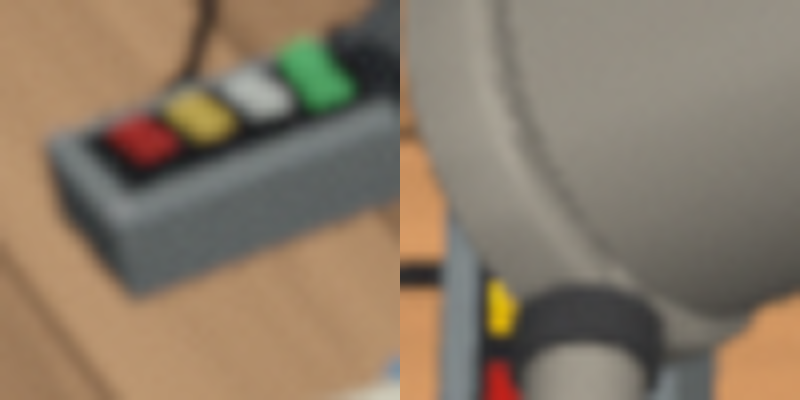

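The side crop shows the green rocker at (315,75) tilted with its front down, while the other three are unchanged. I'll press again slightly further forward until the force rises, to make sure it is fully on.

```bash
python3 - <<'E'
from plan import *
p,r=load()
r=ori(1.585,-.2)
plan([(517.5,285,110,r,6),(517.5,312,75,r,4),(517.5,312,52,r,6)])
E
```

```text
27 5 1 0 0 0; 53 10 3 0 0 0; 80 15 4 0 0 0; 106 20 5 0 0 0; 133 24 7 0 0 0; 159 29 8 0 0 0; 167 29 15 0 0 0; 176 30 23 0 0 0
8 0 7 0 0 0; 17 0 14 0 0 0; 17 0 18 0 0 0; 18 0 22 0 0 0; 19 0 25 0 0 0; 20 0 29 0 0 0; 20 0 33 0 0 0; 21 0 37 0 0 0
end [517.9 311.9  51.7] [3.138 0.2   1.585]
```

Request:
send_rows(deltas="27 5 1 0 0 0; 53 10 3 0 0 0; 80 15 4 0 0 0; 106 20 5 0 0 0; 133 24 7 0 0 0; 159 29 8 0 0 0; 167 29 15 0 0 0; 176 30 23 0 0 0")

```text
time: 55.08
tcp_pos: [517.6, 298.7, 91.3]
ee_rot: [3.139, 0.2, 1.586]
ft_force: [-0.5, 0.8, -0.8]
grip_width: 8.8
finger_force: 58.5
```

Request:
send_rows(deltas="8 0 7 0 0 0; 17 0 14 0 0 0; 17 0 18 0 0 0; 18 0 22 0 0 0; 19 0 25 0 0 0; 20 0 29 0 0 0; 20 0 33 0 0 0; 21 0 37 0 0 0")

```text
time: 56.08
tcp_pos: [518.0, 311.7, 51.5]
ee_rot: [3.138, 0.2, 1.585]
ft_force: [0.5, -0.2, -0.6]
grip_width: 9.0
finger_force: 58.5
```

Request:
send_rows(deltas="0 0 1 0 0 0; 0 0 2 0 0 0")

```text
time: 56.32
tcp_pos: [518.0, 311.5, 49.7]
ee_rot: [3.138, 0.2, 1.585]
ft_force: [-0.2, -0.8, -0.7]
grip_width: 8.7
finger_force: 58.5
```

Request:
send_rows(deltas="0 0 1 0 0 0; 0 0 2 0 0 0")

```text
time: 56.58
tcp_pos: [518.0, 311.1, 47.8]
ee_rot: [3.138, 0.2, 1.585]
ft_force: [-0.9, -0.4, -0.2]
grip_width: 8.7
finger_force: 58.5
```

Request:
send_rows(deltas="0 0 1 0 0 0; 0 0 1 0 0 0")

```text
time: 56.82
tcp_pos: [518.0, 310.8, 46.7]
ee_rot: [3.138, 0.2, 1.585]
ft_force: [0.5, -0.1, -0.5]
grip_width: 8.7
finger_force: 58.5
```

No contact here, so the rocker's front end lies further in +y. I'll raise, go 8 mm forward and press.

```bash
python3 - <<'E'
import json
from plan import *
c=json.load(open(F));r=Ro.from_quat(c["q"]);c["p"]=(np.array(c["p"])+r.apply([0,0,5])).tolist();json.dump(c,open(F,"w"))
p,r=load();print(p)
plan([(p[0],p[1],p[2]+16,r,2),(p[0],p[1]+8,p[2]+16,r,2),(p[0],p[1]+8,p[2]+6,r,4)])
E
```

```text
[517.97427789 310.87273908  46.76364594]
-2 0 -8 0 0 0; -3 0 -16 0 0 0; 1 0 -16 0 0 0; 5 0 -17 0 0 0; 5 0 -15 0 0 0; 6 0 -12 0 0 0; 6 0 -10 0 0 0; 7 0 -7 0 0 0
end [517.8 319.1  52.2] [3.138 0.2   1.585]
```

Request:
send_rows(deltas="-2 0 -8 0 0 0; -3 0 -16 0 0 0; 1 0 -16 0 0 0; 5 0 -17 0 0 0; 5 0 -15 0 0 0; 6 0 -12 0 0 0; 6 0 -10 0 0 0; 7 0 -7 0 0 0")

```text
time: 57.82
tcp_pos: [517.9, 319.0, 52.0]
ee_rot: [3.138, 0.2, 1.585]
ft_force: [0.0, 0.4, -0.5]
grip_width: 8.6
finger_force: 58.5
```

Request:
send_rows(deltas="0 0 1 0 0 0; 0 0 2 0 0 0")

```text
time: 58.08
tcp_pos: [518.0, 318.8, 50.4]
ee_rot: [3.138, 0.2, 1.585]
ft_force: [-0.2, 0.1, 1.2]
grip_width: 8.7
finger_force: 58.8
```

Request:
send_rows(deltas="0 0 1 0 0 0; 0 0 1 0 0 0")

```text
time: 58.32
tcp_pos: [518.1, 318.7, 49.7]
ee_rot: [3.137, 0.199, 1.585]
ft_force: [-0.4, 0.2, 3.1]
grip_width: 8.7
finger_force: 59.0
```

Request:
send_rows(deltas="0 0 1 0 0 0; 0 0 1 0 0 0")

```text
time: 58.58
tcp_pos: [518.1, 318.5, 48.8]
ee_rot: [3.137, 0.199, 1.585]
ft_force: [-1.3, 0.3, 5.4]
grip_width: 8.5
finger_force: 59.2
```

Request:
send_rows(deltas="0 0 1 0 0 0; 0 0 1 0 0 0")

```text
time: 58.82
tcp_pos: [518.2, 318.4, 48.0]
ee_rot: [3.137, 0.199, 1.585]
ft_force: [-1.7, -0.1, 7.3]
grip_width: 9.1
finger_force: 59.4
```

The force rises stiffly to 7 N with the motion stalled, so the rocker is at its fully-on stop. Now I'll return the stick.

```bash
python3 - <<'E'
import json
from plan import *
c=json.load(open(F));r=Ro.from_quat(c["q"]);c["p"]=(np.array(c["p"])+r.apply([0,0,5])).tolist();json.dump(c,open(F,"w"))
p,r=load();print(p)
R=ori(1.424)
plan([(p[0],p[1],p[2]+24,r,2),(p[0],p[1]-30,140,r,4),(480,0,150,ori(1.5,-.1),10),(440,-333,130,R,12),(440,-333,50,R,4)])
plan([(440,-333,10,R,8)])
plan([(440,-333,10,R,4),(440,-333,100,R,4)])
E
```

```text
[517.86394559 318.12965856  47.33368672]
-2 0 -12 0 0 0; -5 0 -24 0 0 0; -16 0 -39 0 0 0; -26 0 -54 0 0 0; -37 0 -70 0 0 0; -48 0 -85 0 0 0; -76 -4 -80 0 0.01 0.01; -105 -9 -75 0 0.02 0.02
-28 -3 4 0 0.01 0.01; -57 -7 8 0.01 0.02 0.01; -85 -10 12 0.01 0.03 0.02; -114 -14 16 0.01 0.04 0.03; -142 -18 20 0.01 0.05 0.04; -171 -21 24 0.01 0.06 0.05; -199 -25 29 0.01 0.07 0.06; -228 -29 33 0.02 0.08 0.06
-28 -1 4 0 0.01 0.01; -55 -3 9 0 0.02 0.02; -83 -4 13 0 0.02 0.02; -110 -6 18 0 0.03 0.03; -138 -7 22 0 0.04 0.04; -166 -8 26 0 0.05 0.04; -193 -10 31 0 0.06 0.05; -221 -11 35 0 0.07 0.05
-28 0 3 0 0 0.01; -56 -1 5 0 0.01 0.02; -83 -1 8 0 0.02 0.02; -111 -1 10 0 0.03 0.03; -111 -1 30 0 0.03 0.03; -110 -1 50 0 0.03 0.03; -110 -1 70 0 0.03 0.03; -109 -1 90 0 0.03 0.03
end [ 439.7 -333.    50.2] [-3.141 -0.     1.424]
0 0 5 0 0 0; 0 0 10 0 0 0; 0 0 15 0 0 0; 0 0 20 0 0 0; 0 0 25 0 0 0; 0 0 30 0 0 0; 0 0 35 0 0 0; 0 0 40 0 0 0
end [ 439.6 -333.    10.2] [-3.141 -0.     1.424]
0 0 0 0 0 0; 0 0 0 0 0 0; 0 0 0 0 0 0; 0 0 0 0 0 0; 0 0 -22 0 0 0; 0 0 -45 0 0 0; 0 0 -67 0 0 0; 0 0 -90 0 0 0
end [ 439.7 -333.   100.2] [-3.141 -0.     1.424]
```

Request:
send_rows(deltas="-2 0 -12 0 0 0; -5 0 -24 0 0 0; -16 0 -39 0 0 0; -26 0 -54 0 0 0; -37 0 -70 0 0 0; -48 0 -85 0 0 0; -76 -4 -80 0 0.01 0.01; -105 -9 -75 0 0.02 0.02")

```text
time: 59.82
tcp_pos: [509.8, 229.1, 142.6]
ee_rot: [3.133, 0.179, 1.565]
ft_force: [0.3, -0.1, -0.2]
grip_width: 8.7
finger_force: 58.5
```

Request:
send_rows(deltas="-28 -3 4 0 0.01 0.01; -57 -7 8 0.01 0.02 0.01; -85 -10 12 0.01 0.03 0.02; -114 -14 16 0.01 0.04 0.03; -142 -18 20 0.01 0.05 0.04; -171 -21 24 0.01 0.06 0.05; -199 -25 29 0.01 0.07 0.06; -228 -29 33 0.02 0.08 0.06")

```text
time: 60.82
tcp_pos: [479.3, -1.3, 150.5]
ee_rot: [-3.138, 0.099, 1.504]
ft_force: [-0.8, 0.5, -0.5]
grip_width: 8.7
finger_force: 58.5
```

Request:
send_rows(deltas="-28 -1 4 0 0.01 0.01; -55 -3 9 0 0.02 0.02; -83 -4 13 0 0.02 0.02; -110 -6 18 0 0.03 0.03; -138 -7 22 0 0.04 0.04; -166 -8 26 0 0.05 0.04; -193 -10 31 0 0.06 0.05; -221 -11 35 0 0.07 0.05")

```text
time: 61.82
tcp_pos: [453.3, -223.4, 137.6]
ee_rot: [-3.141, 0.03, 1.454]
ft_force: [-0.7, -0.1, -0.2]
grip_width: 8.7
finger_force: 58.5
```

```bash
python3 - <<'E'
from chk import *
pt,dt=check()
import rk; rk.rk()
E
```

```text
(array([614.3, 304.8]), 30.7, 206)
(array([617.2, 245.1]), 30.8, 211)
(array([620.7, 185. ]), 30.9, 226)
(array([624.1, 124.8]), 30.7, 224)
plaque board depth ((424.296630859375, 203.3206329345703), (120.95783233642578, 66.02237701416016), 84.45115661621094) 1429
brown plaque ray ((423.2630920410156, 204.0529327392578), (94.71074676513672, 41.77901077270508), 84.38153076171875) 695
sheet ((422.9103698730469, 202.90887451171875), (160.25546264648438, 129.76849365234375), 84.68529510498047) 2183
green [43.0, 44.2, 48.3, 48.5, 49.5, 50.1, 52.1, 53.3, 55.0, 55.9, 43.6, 42.6]
white [42.6, 43.1, 53.1, 54.2, 52.5, 50.0, 49.2, 49.5, 48.4, 48.3, 44.2, 41.3]
yellow [41.9, 43.8, 54.2, 53.5, 52.3, 50.8, 50.3, 49.3, 48.9, 48.6, 42.9, 42.0]
red [42.8, 44.8, 54.1, 53.9, 52.0, 50.1, 49.1, 49.0, 49.0, 48.3, 43.3, 40.6]
```

Depth shows green's front end at 48 and its back end at 56, the mirror image of the off rockers, so it is fully on. The other three are off. The file and plaque haven't moved. Now I'll lay the stick down.

Request:
send_rows(deltas="-28 0 3 0 0 0.01; -56 -1 5 0 0.01 0.02; -83 -1 8 0 0.02 0.02; -111 -1 10 0 0.03 0.03; -111 -1 30 0 0.03 0.03; -110 -1 50 0 0.03 0.03; -110 -1 70 0 0.03 0.03; -109 -1 90 0 0.03 0.03")

```text
time: 63.12
tcp_pos: [440.2, -332.0, 49.8]
ee_rot: [-3.141, -0.0, 1.426]
ft_force: [0.2, -0.2, 0.5]
grip_width: 8.3
finger_force: 58.5
```

Request:
send_rows(deltas="0 0 5 0 0 0; 0 0 10 0 0 0; 0 0 15 0 0 0; 0 0 20 0 0 0; 0 0 25 0 0 0; 0 0 30 0 0 0; 0 0 35 0 0 0; 0 0 40 0 0 0")

```text
time: 64.12
tcp_pos: [439.6, -333.0, 9.9]
ee_rot: [-3.141, -0.0, 1.424]
ft_force: [0.6, 0.6, 0.7]
grip_width: 8.7
finger_force: 58.5
```

Request:
send_rows(deltas="0 0 0 0 0 0; 0 0 0 0 0 0; 0 0 0 0 0 0; 0 0 0 0 0 0; 0 0 -22 0 0 0; 0 0 -45 0 0 0; 0 0 -67 0 0 0; 0 0 -90 0 0 0", claw=0)

```text
time: 65.12
tcp_pos: [439.6, -333.0, 101.0]
ee_rot: [-3.141, -0.0, 1.424]
ft_force: [-0.2, -0.3, -0.3]
grip_width: 85.5
finger_force: 0.0
```

Request:
send_rows(deltas="30 0 -10 0 0 0; 60 0 -20 0 0 0; 90 0 -30 0 0 0; 120 0 -40 0 0 0; 160 0 -50 0 0 0; 200 0 -60 0 0 0; 230 0 -70 0 0 0; 250 0 -80 0 0 0")

```text
time: 66.12
tcp_pos: [476.3, -84.3, 180.8]
ee_rot: [-3.141, -0.0, 1.425]
ft_force: [0.2, -0.0, -0.5]
grip_width: 85.4
finger_force: 0.0
```

```bash
python3 - <<'E'
from chk import *
pt,dt=check()
s=observe();print(s["time"],s["tcp_pos"],s["grip_width"])
W=world("top",pt,dt);hsv=cv2.cvtColor(pt,cv2.COLOR_RGB2HSV)
M=(hsv[...,0]>=18)&(hsv[...,0]<=30)&(hsv[...,2]>170)&(W[...,2]>22);B=np.zeros_like(M);B[265:310,420:520]=1
v,u=np.nonzero(M&B);q=ray("top",np.c_[u,v],32)[:,:2];print("stick",cv2.minAreaRect(q.astype(np.float32)),np.percentile(W[M&B][:,2],[10,50,90]))
cv2.imwrite("pics/end.png",pt[:,:,::-1])
E
```

```text
(array([614.4, 304.9]), 30.7, 206)
(array([617.6, 245. ]), 31.0, 209)
(array([620.9, 185. ]), 31.0, 220)
(array([624.2, 125. ]), 30.9, 227)
plaque board depth ((424.35491943359375, 203.5216522216797), (120.84867095947266, 65.89739227294922), 84.4217758178711) 1424
brown plaque ray ((423.4440002441406, 203.861328125), (95.01393127441406, 42.22673416137695), 84.24252319335938) 706
sheet ((422.9283447265625, 202.94757080078125), (160.22657775878906, 129.57696533203125), 84.50665283203125) 2178
66.175 [477.0050019  -82.88747913 182.04271032] 85.80129903548662
stick ((441.1440734863281, -333.08721923828125), (158.22425842285156, 9.775142669677734), 81.62619018554688) [28.73366954 32.44731043 35.29979785]
```

View pics/end.png

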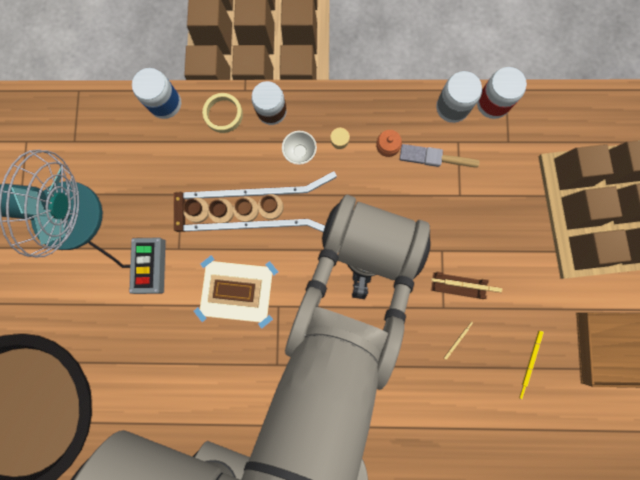

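The final view shows the cups in file at (195–270,208), the plaque on the sheet at (235,291), and the stick back on its rest at (467,285). The bystanders haven't moved. Handing in.

```bash
python3 -c "
from cell import job_done
print(job_done())"
```

```text
the job is handed in; nothing more can be done
None
```

The job is handed in: all four cups present are in a closed file against the stop, the plaque is centred and square on the sheet to about 1 mm, the green rocker is fully on with the other three off, and the stick is back on its rest.

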